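Burnish the foil strip on a tilting lid form

TASK

Take the sprung burnisher out of its stand and rub down the foil strip along the wavy crown of the white lid form, from the red dot to the green dot in one unbroken stroke of about ten seconds with about 5 N (2.5 to 8.5 N), then stay pressing on the green dot for another 3 seconds. The form is top-heavy on its pivots and leans on a stop: level it first by pressing the red dot's end a little to its high side, and all along keep it level (within 0.11 rad) by steering the tip a few millimetres to either side, never off the strip. Do not let it swing or drop hard, touch it with nothing but the tip, then hang the burnisher back in its stand, let go, and leave everything else alone; the form may lean over again at the end.

Things in the scene. Friction and masses are not known exactly. Their poses are not given: they have to be found in the camera images.
- tiltbed: Grey base plate 300 by 380 by 16 mm, fixed to the table, with a blue upright 60 mm wide, 121 mm high at each end of its x axis that carries the form's pivots. Origin: centre of its underside on the table; x along the stroke, away from the robot at yaw 0; y to the left, z up. The pivot axis runs along x at y 0, z 110 mm.
- lidform (a joint): Tilt of the white lid form about the pivot axis (x of tiltbed), rad: 0 level, + lifts its +y side, stops at +-0.19; starts leaning on one. Nominal: inertia 0.057 kg m2, damping 0.12 N m s/rad, top-heavy with 0.18 N m/rad (inertia and top-heaviness vary by 20 percent), no friction: falls over with time constant 1 s. N newtons at y = d push with torque -N d.
- crown (a point): Middle of the form's crown, on the pivot axis. The form is 200 mm long (x), 130 mm wide (y), 44 mm deep. At x (mm from this point along the bed's x) its crown lies 3 (1 - cos(2 pi x/70)) mm below the axis; to both sides it falls by d*d/600 mm. The foil strip, 36 mm wide, runs straight along the crown. Steel weights 54 mm wide at x +-111, y +-150 mm turn with it.
- start (a point): Red dot on the crown, 70 mm from its middle towards -x (the end near the robot): the stroke begins here (up to 5 mm either way).
- finish (a point): Green dot on the crown, 70 mm from its middle towards +x: the stroke ends here; stay pressing for 3 s. The strip counts in five lengths, cut at x = -75, -45, -15, 15, 45 mm; each needs 0.8 s of unbroken pressure with the form level while the tip passes.
- burnisher: Sprung burnisher, 118 mm long, 0.18 kg, upright: at the bottom a steel ball tip of radius 8 mm on a rod, sleeve 26 mm thick from z 36 mm, brass collar 54 mm across from z 50 to 56 mm, square dark wooden handle 26 by 26 mm from z 56 to 118 mm (faces along its x and y). Origin: where the tip's lowest point is when unloaded, z up. Grip the handle from above.
- plunger (a joint): How far the burnisher's tip is pushed up into it, m: 0 unloaded, at most 0.026. Spring 400 N/m without preload (5 N push it in 12.5 mm), damping 3 N s/m.
- tip (a point): Lowest point of the burnisher's ball tip; moves with the plunger. It slides on the form with friction (coefficient about 0.6).
- stand: Green upright tube, 55 mm high, outer diameter 68 mm, bore 45 mm, fixed to the table. Origin: centre of its underside. The burnisher hangs in it by the collar, the tip inside 5 mm above the table.
- glue: White glue bottle with blue label, 54 mm across, 110 mm tall, loose; leave alone. Origin: centre of its underside.
- tape: Roll of cream masking tape lying flat, 96 mm across, 45 mm high, loose; leave alone. Origin: centre of its underside.
- tub: Clear plastic tub with scissors, 170 by 130 by 75 mm, handles up to 95 mm high, loose; leave alone. Origin: centre of its underside.
Not all that is in view belongs to the job. What is shaped like the burnisher but orange or pink is not meant.

How it is judged:
By the outcome, as a careful person would: the job done as asked, in the order asked, and still so for the second after the job is handed in, with the robot touching nothing.
It also fails if it takes over 72 s, if anything falls off the work surface, if the arm or the gripper's body presses on something with over 40 N, if the wrist force passes 120 N, or if a joint passes its speed limit or range.

ROBOT

A 6-joint arm with a two-finger parallel gripper is mounted at the origin on the work surface. World frame = base frame: x ahead of the robot, y to its left, z up, the work surface at z = 0. Lengths are in m, angles in rad, forces in N, time in s.
With the tool pointing down it reaches from about 0.25 to 0.725 m from the base axis. Payload 9.7 kg.
Tool frame: the origin (TCP) lies midway between the tips of the shut fingers; the grasp point (between the pads) lies 19 mm behind it; z points along the fingers, y is the line along which they close (so a half turn about z gives the same grasp; the last joint's range is limited). The gripper opens to 85 mm and grips with 20 to 120 N. Pads are 22 mm wide; open, the fingers measure 114 mm over their backs; the gripper's body (76 mm by 85 mm) begins 54 mm behind the grasp point. The pads swing forward as they close: fully open they stand 13 mm farther back than shut.
Start: joints at [-1.341, 0.087, 0.176, 1.66, 0, 1.571], TCP at [0.125, -0.536, 0.198] pointing down, gripper open.
Joint ranges: [-3.13, 3.13], [-0.85, 1.81], [-1.15, 1.24], [-2.2, 2.28], [-1.44, 1.52], [-3.14, 3.14]. Speed limits (rad/s): [2.22, 2.22, 2.57, 3.14, 3.14, 3.14].

INTERFACE

Orientations are given as a unit quaternion [w, x, y, z].
In Python, from plant import manip gives the robot as it stands.
- The arm moves only by the tool servo_tool, never from a script. Its argument "deltas" is text: rows parted by semicolons, each of 7 numbers parted by spaces: the shift along the tool's x, y, z in units of 50 mm (1.0 is 50 mm), then the turn, a rotation vector about the tool's x, y, z in units of 0.15 rad (1.0 is 0.15 rad), then the closure, from 0 (fully open) to 1 (shut). A call has 1 to 8 rows; each row shifts and turns the commanded pose from where the row before left it, along the tool's axes as they then stand; what a row does not reach is not made up. A row lasts 1/8 s, in which the tool goes at most 62.5 mm and 10.7 degrees, less where a joint would pass 70% of its speed; a pose out of reach is approached as far as the arm can. A call with a number of a shift or a turn outside -1 to 1 is refused whole. A call with a gripper value outside its range is refused whole. The fingers move at their own pace and stop on an object; "grip_force" is the grip in N (left out, the last holds). Time passes only in rows, so rows that do not move let the fingers close. It gives the time, the measured TCP pose, the force, the opening and the grip force at its end, in the units of the state.
- manip.read_state(): the state, without advancing time (a new reading comes with each control period).
- manip.camera(name): name is "scene" or "top" or "wrist"; returns (picture, depth): 420x560x3 uint8, red, green, blue; 420x560 float32, m along the optical axis (not along the pixel's ray), 0 where there is no reading.
- manip.camera_params(name): a dict with "fx", "fy", "cx", "cy" (pixels), "D" ([k1, k2, p1, p2, k3] as OpenCV has them; the pictures are not rectified), "pose" (4x4, takes a point from camera to world coordinates); the wrist camera has in their place "T_tool_cam" (4x4, takes a point from camera to tool coordinates, whose origin is the TCP and whose axes are the flange's). Camera axes: x right, y up, looking along -z (the intrinsics and any distortion apply to the point x, -y, -z); pixel columns grow to the right and rows downward; lengths in m; the calibration is good to about 2 mm. A picture is of the moment at which its call begins: read the wrist's pose just before it. camera_params takes no time and is no camera call.
- manip.job_done(): hands the job in; it is judged then, once.
The state is a dict: "time_s": time; "qpos": joint angles; "joint_velocities": joint speeds; "joint_efforts": joint torques, N m; "tcp_pos": TCP position; "eef_rot": TCP orientation; "force": force on the tool from outside, world axes, zero at the start; "wrist_torque": the same for the moment, N m; "gripper_width": finger opening in m; "grip_force": force on a finger pad.
Only numpy, scipy, OpenCV 4.12 (cv2) and the standard library are available. Lean on these libraries where they do the work, as an engineer would, in place of code of your own. Each camera call takes 0.05 s, during which the arm holds its last target. There are 200 camera calls.

## Working session

There is one attempt and no reset: what is moved stays moved. The work goes in short steps, Python scripts to look and compute and a tool call to move; the robot and the scene stay as the last step left them, time stands still between calls to the robot, and variables do not carry over. Pictures are saved under pics/ and viewed, at most 10 in all, crops included, and the job is handed in when it is done.

Besides the shell and the picture viewer there is one more tool, called after ">>>" by a JSON object that holds its "name" and its "arguments", one argument or row to a line. servo_tool: Moves the arm, as the interface text tells. Its arguments: {"type":"object","properties":{"deltas":{"type":"string"},"grip_force":{"type":"number"}},"required":["deltas"]}

```bash
ls; mkdir -p pics
cat > h.py <<'E'
import numpy as np, cv2
from plant import manip
from scipy.spatial.transform import Rotation as R
def cam(name):
    s=manip.read_state(); im,d=manip.camera(name); p=manip.camera_params(name)
    if 'pose' in p: T=np.array(p['pose'])
    else:
        W=np.eye(4); q=s['eef_rot']; W[:3,:3]=R.from_quat([q[1],q[2],q[3],q[0]]).as_matrix(); W[:3,3]=s['tcp_pos']; T=W@np.array(p['T_tool_cam'])
    return im,d,p,T
def rays(p,T,uv):
    K=np.array([[p['fx'],0,p['cx']],[0,p['fy'],p['cy']],[0,0,1]])
    n=cv2.undistortPoints(np.array(uv,float).reshape(-1,1,2),K,np.array(p['D'],float)).reshape(-1,2)
    d=np.c_[n[:,0],-n[:,1],-np.ones(len(n))]
    return T[:3,3], d@T[:3,:3].T
def onplane(p,T,uv,z):
    o,d=rays(p,T,uv); return o+d*((z-o[2])/d[:,2])[:,None]
def bydepth(p,T,uv,dep):
    o,d=rays(p,T,uv); return o+d*np.array(dep).reshape(-1,1)
def cloud(d,p,T):
    v,u=np.mgrid[:d.shape[0],:d.shape[1]]
    return bydepth(p,T,np.c_[u.ravel(),v.ravel()],d.ravel()).reshape(d.shape+(3,))
def save(n,im): cv2.imwrite('pics/'+n+'.png',im[:,:,::-1])
E
python3 - <<'E'
from h import *
import pickle
for n in ('scene','top'):
    r=cam(n); save(n+'0',r[0]); pickle.dump(r,open(n+'.pkl','wb')); print(n,r[2]['fx'],r[2]['D'],r[3].round(3).tolist())
s=manip.read_state(); print(s)
E
```

```text
pics
scene 386.3944714381705 [-0.10868199  0.          0.          0.          0.        ] [[0.05, -0.711, 0.701, 1.201], [0.999, 0.022, -0.049, 0.021], [0.019, 0.703, 0.711, 0.788], [0.0, 0.0, 0.0, 1.0]]
top 382.1514818460269 [-0.0021146  0.         0.         0.         0.       ] [[-0.01, 0.998, -0.06, 0.443], [-1.0, -0.009, 0.015, 0.074], [0.015, 0.06, 0.998, 1.263], [0.0, 0.0, 0.0, 1.0]]
{'time_s': 0.1, 'qpos': array([-1.34100716e+00,  8.74029294e-02,  1.75209190e-01,  1.65979101e+00,
        1.18757256e-05,  1.57079136e+00]), 'joint_velocities': array([ 1.13266200e-03, -2.72516830e-03,  2.26416887e-03,  9.56546146e-06,
       -1.34677400e-04,  9.34659648e-05]), 'joint_efforts': array([-1.95910848e-04, -5.21562660e+01,  4.65651977e+01,  1.61019276e-02,
       -5.98382417e-05,  7.23636361e-06]), 'tcp_pos': array([ 0.12522297, -0.53530507,  0.19695302]), 'eef_rot': array([-5.90974794e-04,  9.93406415e-01,  1.14644413e-01, -6.22214088e-05]), 'force': array([ 1.3475995 , -0.48449157,  0.26329894]), 'wrist_torque': array([-0.06332844,  0.00371407, -0.03864236]), 'grip_force': 0.0, 'gripper_width': 0.08518688952005804}
```

View pics/top0.png

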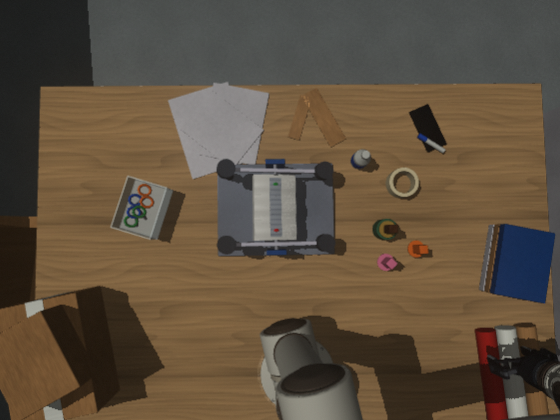

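View pics/scene0.png

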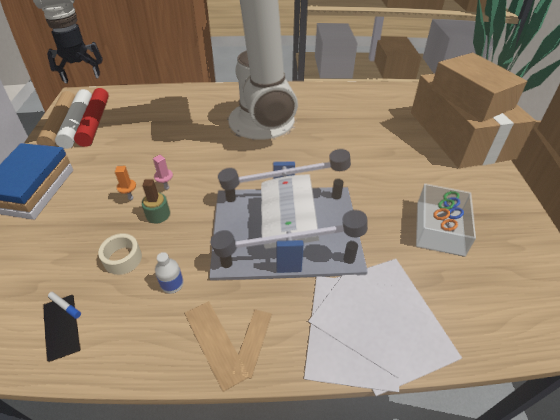

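Top view: candidates are the dark-handled one in the green tube (386,230), the orange one (417,249) and the pink one (387,263). The dark one in the green stand fits. The form is at (275,207), with its red dot near (276,230) and green near (275,183). I'll enlarge and measure next.

Run:
```python
from h import *
import pickle
A={n:pickle.load(open(n+'.pkl','rb')) for n in('scene','top')}
im=A['top'][0]; s=A['scene'][0]
a=cv2.resize(im[205:285,345:445],None,fx=4,fy=4,interpolation=2); b=cv2.resize(s[145:245,100:200],None,fx=3.2,fy=3.2,interpolation=2)
save('crop1',np.hstack([a,b]))
def rep(n,name,mask,roi):
    im,d,p,T=A[n]; m=np.zeros(d.shape,bool); x0,y0,x1,y1=roi; m[y0:y1,x0:x1]=mask[y0:y1,x0:x1]
    k,l,st,c=cv2.connectedComponentsWithStats(m.astype(np.uint8))
    i=1+np.argmax(st[1:,4]) if k>1 else 0
    C=cloud(d,p,T)[l==i]; print(n,name,st[i],c[i].round(1),'med',np.median(C,0).round(4),'zmax',C[:,2].max().round(4)); return c[i]
for n,rd,rb,rt in (('top',(235,160,320,260),(215,150,340,262),(370,215,402,244)),('scene',(255,165,325,245),(200,150,370,280),(130,175,175,225))):
    hsv=cv2.cvtColor(A[n][0],cv2.COLOR_RGB2HSV); h,S,v=cv2.split(hsv)
    rep(n,'red',((h<8)|(h>172))&(S>110)&(v>60),rd)
    rep(n,'green',(h>45)&(h<85)&(S>90)&(v>40),rd)
    rep(n,'stand',(h>45)&(h<95)&(S>80),rt)
    rep(n,'dark handle',(h<20)&(v<85)&(S>60),rt)
    rep(n,'brass',(h>15)&(h<35)&(v>85)&(S>80),rt)
    m=(h>100)&(h<130)&(S>120)
    y=(rb[1]+rb[3])//2
    rep(n,'blue a',m,(rb[0]+30,rb[1],rb[2]-30,y)); rep(n,'blue b',m,(rb[0]+30,y,rb[2]-30,rb[3]))
for n in A:
    im,d,p,T=A[n]; C=cloud(d,p,T); 
    t=C.reshape(-1,3); t=t[(d.ravel()>0)&(abs(t[:,0]-.45)<.35)&(abs(t[:,1])<.4)]
    print(n,'table z',np.median(t[t[:,2]<.01][:,2]))
    m=(C[...,2]>.1)&(C[...,2]<.2)&(d>0)
    q=C[(C[...,2]>.095)&(abs(C[...,0]-.5)<.25)&(abs(C[...,1]-.07)<.25)]
    print(q.shape, q.min(0),q.max(0))
```

```text
top red [274 229   5   3  10] [275.9 229.9] med [0.4612 0.0632 0.1115] zmax 1.2628
top green [274 183   4   2   7] [275.3 183.6] med [0.6008 0.0648 0.1118] zmax 0.1174
top stand [375 220  13  19  46] [379.6 228.5] med [ 0.4651 -0.2642  0.0548] zmax 0.0618
top dark handle [384 223  18  19 214] [392.9 231.5] med [ 0.4547 -0.2937  0.086 ] zmax 0.1289
top brass [370 215  32  29 385] [383.8 227.8] med [ 4.796e-01 -2.881e-01  3.000e-04] zmax 0.0114
top blue a [266 160  18   4  72] [274.5 161.5] med [0.6676 0.0657 0.1214] zmax 0.1276
top blue b [267 250  19   5  93] [276. 252.] med [0.3956 0.0639 0.1203] zmax 0.1274
scene red [283 182   4   2   6] [284.5 182.5] med [0.4659 0.0626 0.1145] zmax 0.1153
scene green [286 222   5   2   9] [288.2 222.6] med [0.6036 0.0647 0.1135] zmax 0.1165
scene stand [     0      0    560    420 235200] [279.5 209.5] med [0.4773 0.044  0.0027] zmax 0.7878
scene dark handle [143 182  15  20 186] [150.8 192.7] med [ 0.4748 -0.2842  0.0941] zmax 0.7878
scene brass [ 130  175   45   50 1185] [150.3 201.1] med [ 0.427  -0.3262  0.0022] zmax 0.7878
scene blue a [     0      0    560    420 235200] [279.5 209.5] med [0.4773 0.044  0.0027] zmax 0.7878
scene blue b [278 242  10   4  22] [282.  243.3] med [0.6724 0.0467 0.1234] zmax 0.1252
scene table z 0.0020985672279171252
(6120, 3) [ 0.38731418 -0.11332541  0.09500162] [0.6801738  0.23795343 0.17255283]
top table z 0.0003878647766568655
(5299, 3) [ 0.38622177 -0.11278125  0.09501425] [0.67598124 0.23942279 1.26281737]
```

View pics/crop1.png

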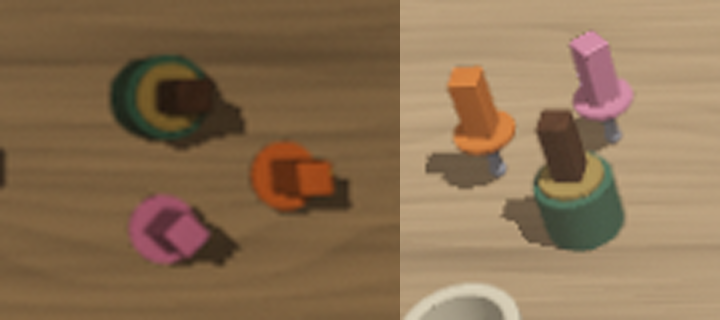

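The crop confirms the target: dark square handle on a brass collar in the green tube, with orange and pink being bare lookalikes. Next I set up tilt sensing from the weights and work out the bed frame and hover shift.

Run:
```python
from h import *
import pickle
A={n:pickle.load(open(n+'.pkl','rb')) for n in('scene','top')}
np.set_printoptions(suppress=True,precision=4)
for n in A:
    im,d,p,T=A[n]; C=cloud(d,p,T)
    for sx in (-1,1):
        for sy in (-1,1):
            c=np.array([.531+.111*sx,.064+.15*sy])
            r=np.hypot(C[...,0]-c[0],C[...,1]-c[1])
            q=C[(r<.024)&(d>0)&(C[...,2]>.05)]
            print(n,sx,sy,len(q),q.mean(0) if len(q) else '',np.percentile(q[:,2],[10,50,90]) if len(q) else '', q[:,2].std() if len(q) else '')
    # form surface slope
    m=(abs(C[...,0]-.531)<.09)&(abs(C[...,1]-.064)<.06)&(d>0)&(C[...,2]>.08)
    q=C[m]; B=np.c_[np.ones(len(q)),q[:,1]-.064,(q[:,1]-.064)**2,np.cos(2*np.pi*(q[:,0]-.531)/.07)]
    print('form fit',np.linalg.lstsq(B,q[:,2],rcond=None)[0])
    # handle/decoys: points z>0.105 in region
    m=(C[...,2]>.1)&(C[...,2]<.14)&(d>0)&(C[...,1]<-.2)&(C[...,1]>-.42)&(C[...,0]>.33)&(C[...,0]<.6)
    k,l,st,ce=cv2.connectedComponentsWithStats(m.astype(np.uint8))
    for i in range(1,k):
        if st[i,4]>15: q=C[l==i]; t=q[q[:,2]>np.percentile(q[:,2],60)]; print(n,'tall',ce[i],len(q),t.mean(0), q[:,2].max())
print(np.array(manip.camera_params('wrist')['T_tool_cam']),manip.camera_params('wrist')['fx'])
```

```text
scene -1 -1 206 [ 0.4231 -0.0861  0.1   ] [0.0577 0.1095 0.114 ] 0.02145596240693467
scene -1 1 283 [0.4238 0.212  0.1243] [0.061  0.1631 0.1686] 0.048984651588858105
scene 1 -1 292 [ 0.6437 -0.086   0.1045] [0.1037 0.1095 0.1136] 0.01677178164014017
scene 1 1 438 [0.6451 0.2126 0.1313] [0.0639 0.1656 0.1702] 0.04801591591978807
form fit [ 0.11    0.1938 -1.9266  0.003 ]
scene tall [158.843 160.719] 121 [ 0.3617 -0.2814  0.1196] 0.12163247463780735
scene tall [120.5952 171.0317] 126 [ 0.4021 -0.3777  0.12  ] 0.12272573692135802
scene tall [148.6644 185.4658] 146 [ 0.4648 -0.2881  0.1242] 0.12685722757672246
top -1 -1 191 [ 0.4201 -0.0859  0.1081] [0.1038 0.1079 0.1124] 0.0032792911517243823
top -1 1 207 [0.4199 0.2126 0.1649] [0.1611 0.1648 0.1686] 0.0031903693554461874
top 1 -1 186 [ 0.6419 -0.0858  0.1082] [0.1039 0.1084 0.1118] 0.0030492602478900226
top 1 1 208 [0.6416 0.2132 0.1645] [0.1607 0.1651 0.1693] 0.008439588227198194
form fit [ 0.1072  0.2002 -1.9748  0.003 ]
top tall [392.     228.9789] 95 [ 0.459  -0.2882  0.125 ] 0.1288757599893109
top tall [422.2045 249.2159] 88 [ 0.3986 -0.3794  0.1197] 0.12257575804528154
top tall [390.163  263.3804] 92 [ 0.3582 -0.281   0.1199] 0.12473399040359245
[[ 0.0009  0.963   0.2694  0.0673]
 [ 1.     -0.0006 -0.001  -0.0002]
 [-0.0008  0.2694 -0.963  -0.1761]
 [ 0.      0.      0.      1.    ]] 348.3473409800513
```

>>> {"name": "servo_tool", "arguments": {
  "deltas": "0 0 0 0 0 1 0;0 0 0 0 0 0.53 0;1 -0.72 -0.1 0 0 0 0;1 -0.72 -0.1 0 0 0 0;1 -0.72 -0.1 0 0 0 0;1 -0.72 -0.1 0 0 0 0;1 -0.72 0 0 0 0 0;1 -0.72 0 0 0 0 0"
}}

```text
time_s: 1.1
tcp_pos: [0.4266, -0.318, 0.2174]
eef_rot: [0.0, 1.0, 0.0, -0.0]
force: [0.5, -0.8, 0.1]
gripper_width: 0.0857
grip_force: 0.0
```

>>> {"name": "servo_tool", "arguments": {
  "deltas": "0 0 0 0 0 0 0;0 0 0 0 0 0 0"
}}

```text
time_s: 1.35
tcp_pos: [0.4251, -0.3193, 0.2172]
eef_rot: [-0.0, 1.0, 0.001, -0.0]
force: [-0.9, 0.2, 1.0]
gripper_width: 0.0854
grip_force: 0.0
```

```bash
cat >> h.py <<'E'
def topface(im,d,p,T,zlo,zhi,c,r=.05):
    C=cloud(d,p,T); m=(d>0)&(C[...,2]>zlo)&(C[...,2]<zhi)&(np.hypot(C[...,0]-c[0],C[...,1]-c[1])<r)
    k,l,st,ce=cv2.connectedComponentsWithStats(m.astype(np.uint8)); i=1+np.argmax(st[1:,4])
    q=C[l==i]; rc=cv2.minAreaRect((q[:,:2]*1000).astype(np.float32))
    v,u=np.nonzero(l==i); px=cv2.minAreaRect(np.c_[u,v].astype(np.float32))
    return len(q),q.mean(0),np.median(q[:,2]),rc,px
E
python3 - <<'E'
from h import *
import pickle
np.set_printoptions(suppress=True,precision=4)
r=cam('wrist'); pickle.dump(r,open('w1.pkl','wb')); save('w1',r[0])
print(topface(*r,.115,.135,(.461,-.288)), manip.read_state()['time_s'],manip.read_state()['tcp_pos'])
E
```

```text
(1096, array([ 0.4607, -0.289 ,  0.1223]), np.float64(0.1224944314449457), ((460.4459228515625, -288.5267639160156), (25.60373878479004, 26.235849380493164), 0.5093264579772949), ((241.5, 149.5), (33.0, 33.0), 90.0)) 1.4 [ 0.4247 -0.3198  0.2174]
```

View pics/w1.png

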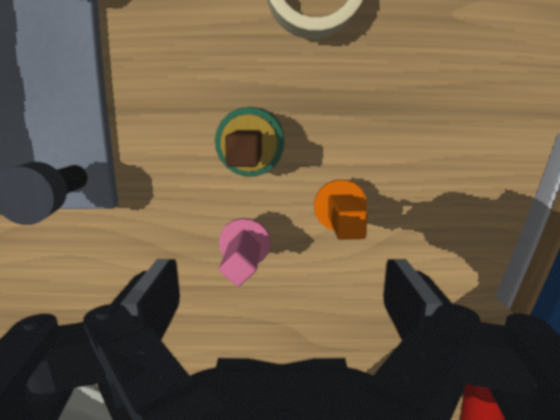

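Wrist view: handle top at pixel (241,149), in the green tube; world (0.4605, -0.2887), top z 0.1225, yaw about 0. Orange (345,215) and pink (240,265) are clear of the fingers. I'll align over it and go down.

>>> {"name": "servo_tool", "arguments": {
  "deltas": "0.36 -0.31 0 0 0 0 0;0.36 -0.31 0 0 0 0 0;0 0 0.5 0 0 0 0;0 0 0.5 0 0 0 0;0 0 0 0 0 0 0;0 0 0 0 0 0 0"
}}

```text
time_s: 2.15
tcp_pos: [0.4608, -0.2893, 0.1687]
eef_rot: [0.0, 1.0, -0.001, 0.0]
force: [-0.4, -0.7, 0.8]
gripper_width: 0.0857
grip_force: 0.0
```

Run:
```python
from h import *
np.set_printoptions(suppress=True,precision=4)
r=cam('wrist'); s=manip.read_state()
print(topface(*r,.115,.135,(.461,-.288)), s['time_s'],s['tcp_pos'],s['eef_rot'])
```

```text
(1452, array([ 0.4617, -0.2886,  0.1223]), np.float64(0.1225540069070714), ((460.5172424316406, -288.68304443359375), (25.67229461669922, 26.452367782592773), 89.677978515625), ((280.0, 210.5), (39.0, 38.0), 90.0)) 2.2 [ 0.4611 -0.2892  0.169 ] [ 0.0004  1.     -0.0004  0.0007]
```

>>> {"name": "servo_tool", "arguments": {
  "deltas": "0 0 0.45 0 0 0 0;0 0 0.45 0 0 0 0;0 0 0.45 0 0 0 0;0 0 0.45 0 0 0 0;0 0 0 0 0 0 0;0 0 0 0 0 0 1;0 0 0 0 0 0 1;0 0 0 0 0 0 1",
  "grip_force": 90
}}

```text
time_s: 3.2
tcp_pos: [0.4616, -0.2887, 0.0784]
eef_rot: [0.0, 1.0, 0.0, 0.0]
force: [-0.2, -0.5, 0.7]
gripper_width: 0.0322
grip_force: 0.0
```

>>> {"name": "servo_tool", "arguments": {
  "deltas": "0 0 0 0 0 0 1;0 0 0 0 0 0 1;0 0 0 0 0 0 1"
}}

```text
time_s: 3.58
tcp_pos: [0.4616, -0.2886, 0.0787]
eef_rot: [0.0, 1.0, 0.0, 0.001]
force: [-0.7, 1.4, 5.4]
gripper_width: 0.0232
grip_force: 88.8
```

Run:
```python
from h import *
s=manip.read_state();print({k:np.round(s[k],4) for k in s})
```

```text
{'time_s': np.float64(3.575), 'qpos': array([-5.5880e-01,  5.9500e-02, -8.2400e-02,  1.4274e+00,  1.0000e-04,
        2.5824e+00]), 'joint_velocities': array([-0.0007, -0.0005, -0.0001,  0.0032, -0.0003,  0.001 ]), 'joint_efforts': array([-3.57900e-01, -4.77210e+01,  4.46487e+01, -5.68100e-01,
       -9.10000e-02, -7.20000e-03]), 'tcp_pos': array([ 0.4616, -0.2886,  0.0787]), 'eef_rot': array([3.e-04, 1.e+00, 2.e-04, 6.e-04]), 'force': array([-0.7064,  1.4109,  5.399 ]), 'wrist_torque': array([ 0.1933,  0.1862, -0.0165]), 'grip_force': np.float64(88.8329), 'gripper_width': np.float64(0.0232)}
```

>>> {"name": "servo_tool", "arguments": {
  "deltas": "0 0 -0.3 0 0 0 1;0 0 -0.6 0 0 0 1;0 0 -0.8 0 0 0 1;0 0 -0.8 0 0 0 1;0 0 -0.5 0 0 0 1;0 -0.6 -0.2 0 0 0 1;0 -0.8 0 0 0 0 1;0 -0.8 0 0 0 0 1"
}}

```text
time_s: 4.58
tcp_pos: [0.461, -0.1775, 0.2384]
eef_rot: [0.0, 1.0, -0.0, 0.0]
force: [0.4, 0.3, -1.8]
gripper_width: 0.0232
grip_force: 88.9
```

>>> {"name": "servo_tool", "arguments": {
  "deltas": "0 -0.9 0 0 0 0 1;0 -0.9 0 0 0 0 1;0 -0.9 0 0 0 0 1;0 -0.9 0 0 0 0 1;0 -0.6 0 0 0 0 1;0 -0.4 0 0 0 0 1;0 0 0 0 0 0 1;0 0 0 0 0 0 1"
}}

```text
time_s: 5.58
tcp_pos: [0.4614, 0.0228, 0.2379]
eef_rot: [-0.011, 1.0, 0.018, -0.0]
force: [-0.8, -0.1, -2.4]
gripper_width: 0.0231
grip_force: 89.0
```

Run:
```python
from h import *
import pickle
np.set_printoptions(suppress=True,precision=4)
s=manip.read_state();print({k:np.round(s[k],4) for k in ('time_s','tcp_pos','eef_rot','force','gripper_width','grip_force')})
r=cam('wrist'); pickle.dump(r,open('w2.pkl','wb')); save('w2',r[0]); print(r[3])
im,d,p,T=r
hsv=cv2.cvtColor(im,cv2.COLOR_RGB2HSV); h,S,v=cv2.split(hsv)
for nm,m in (('red',((h<8)|(h>172))&(S>110)&(v>60)),('green',(h>45)&(h<85)&(S>90)&(v>40)),('blue',(h>100)&(h<130)&(S>120))):
    k,l,st,c=cv2.connectedComponentsWithStats(m.astype(np.uint8))
    for i in range(1,k):
        if st[i,4]>12: print(nm,st[i],c[i],onplane(p,T,[c[i]],.110)[0],bydepth(p,T,[c[i]],[np.median(d[l==i])])[0])
```

```text
{'time_s': np.float64(5.575), 'tcp_pos': array([0.4614, 0.0228, 0.2379]), 'eef_rot': array([-0.0106,  0.9998,  0.0178, -0.0003]), 'force': array([-0.7971, -0.0701, -2.364 ]), 'gripper_width': np.float64(0.0231), 'grip_force': np.float64(88.9732)}
[[ 0.0365  0.9622  0.27    0.5289]
 [-0.9991  0.0406 -0.0095  0.0216]
 [-0.0202 -0.2695  0.9628  0.414 ]
 [ 0.      0.      0.      1.    ]]
red [230 180  16  10 123] [237.5041 184.813 ] [0.4604 0.0643 0.11  ] [0.4607 0.0641 0.1113]
green [230  11  18  11 166] [238.4277  16.0482] [0.6004 0.0648 0.11  ] [0.6001 0.0647 0.1113]
green [ 511  154   49   62 2320] [538.0181 182.425 ] [ 0.4749 -0.2117  0.11  ] [ 0.4621 -0.2673  0.0375]
blue [206 238  31  26 574] [219.9094 250.7666] [0.3958 0.081  0.11  ] [0.3995 0.0793 0.1186]
```

View pics/w2.png

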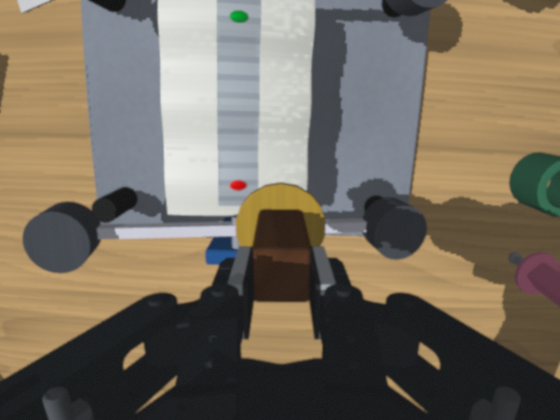

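Wrist view: red dot at (237,185), green at (238,16), burnisher held upright in the fingers. The last joint has hit its range (j6 is about j1+π−yaw), so I'll turn the tool to yaw +90°. Tool x then points along world +y and tool y along world +x.

>>> {"name": "servo_tool", "arguments": {
  "deltas": "0 0 0 0 0 -1 1;0 0 0 0 0 -1 1;0 0 0 0 0 -1 1;0 0 0 0 0 -1 1;0 0 0 0 0 -1 1;0 0 0 0 0 -1 1;0 0 0 0 0 -1 1;0 0 0 0 0 -1 1"
}}

```text
time_s: 6.62
tcp_pos: [0.4614, 0.023, 0.2379]
eef_rot: [-0.009, 0.814, 0.581, 0.006]
force: [-0.1, -0.1, -2.3]
gripper_width: 0.0236
grip_force: 89.0
```

>>> {"name": "servo_tool", "arguments": {
  "deltas": "0 0 0 0 0 -1 1;0 0 0 0 0 -1 1;0 0 0 0 0 -0.2 1;0 0 0 0 0 0 1;0 0 0 0 0 0 1"
}}

```text
time_s: 7.25
tcp_pos: [0.4613, 0.0236, 0.2379]
eef_rot: [-0.008, 0.709, 0.705, 0.007]
force: [0.4, -0.3, -1.8]
gripper_width: 0.0235
grip_force: 89.0
```

```bash
cat >> h.py <<'E'
RT=np.array([[0,1,0],[1,0,0],[0,0,-1.]])  # columns: tool axes in world at yaw 90
def corr(target=None):
    s=manip.read_state(); q=s['eef_rot']; Rm=R.from_quat([q[1],q[2],q[3],q[0]]).as_matrix()
    rv=R.from_matrix(Rm.T@RT).as_rotvec()/.15
    print('t',round(s['time_s'],3),'tcp',s['tcp_pos'].round(4),'F',s['force'].round(2),'rot corr units',rv.round(3),'j6',s['qpos'][5].round(3),'grip',s['grip_force'].round(1))
    if target is not None: print('shift units',(Rm.T@(np.array(target)-s['tcp_pos'])/.05).round(3))
    return s
def tilt(full=False):
    im,d,p,T=cam('top'); C=cloud(d,p,T); D=[]; N=[]
    for sx in (-1,1):
        z=[]
        for sy in (-1,1):
            r=np.hypot(C[...,0]-(.531+.111*sx),C[...,1]-(.0635+.15*sy))
            m=(r<.024)&(d>0)&(C[...,2]>.085)&(C[...,2]<.19); q=C[m][:,2]
            z.append((np.median(q) if len(q)>60 else np.nan)); N.append(len(q))
        D.append(z[1]-z[0])
    return np.arcsin(np.clip(np.array(D)/.2985,-.9,.9)),N,np.array(D)
E
python3 - <<'E'
from h import *
corr((.4608,.0738,.2379)); print(tilt())
E
```

```text
Traceback (most recent call last):
  File "h.py", line 33, in corr
    print('t',round(s['time_s'],3),'tcp',s['tcp_pos'].round(4),'F',s['force'].round(2),'rot corr units',rv.round(3),'j6',s['qpos'][5].round(3),'grip',s['grip_force'].round(1))
                                                                                                                                                      ^^^^^^^^^^^^^^^^^^^^^
AttributeError: 'float' object has no attribute 'round'
```

```bash
sed -i "s/s\['grip_force'\].round(1)/round(s['grip_force'],1)/" h.py
python3 - <<'E'
from h import *
corr((.4608,.0738,.2379)); print(tilt())
E
```

```text
t 7.25 tcp [0.4613 0.0236 0.2379] F [ 0.38 -0.28 -1.79] rot corr units [-0.007 -0.143 -0.037] j6 1.613 grip 89.0
shift units [ 1.005 -0.016  0.021]
(array([       nan, 0.19423354]), [0, 213, 189, 209], array([       nan, 0.05761484]))
```

>>> {"name": "servo_tool", "arguments": {
  "deltas": "0 0 0 0 -0.14 -0.04 1;0.5 0 0.1 0 0 0 1;0.5 0 0.2 0 0 0 1;0 0 0.3 0 0 0 1;0 0 0.2 0 0 0 1;0 0 0 0 0 0 1;0 0 0 0 0 0 1"
}}

```text
time_s: 8.18
tcp_pos: [0.4613, 0.0732, 0.1983]
eef_rot: [-0.0, 0.706, 0.708, -0.0]
force: [-0.5, -0.0, -1.7]
gripper_width: 0.0237
grip_force: 88.9
```

Run:
```python
from h import *
corr((.4608,.0738,.1854)); print(tilt(),tilt()); corr()
r=cam('wrist'); save('w3',r[0])
```

```text
t 8.175 tcp [0.4613 0.0732 0.1983] F [-0.5  -0.05 -1.72] rot corr units [-0.003 -0.002  0.013] j6 1.726 grip 88.9
shift units [ 0.011 -0.01   0.259]
(array([0.19196977, 0.19125235]), [191, 211, 185, 204], array([0.05695167, 0.05674144])) (array([0.19359182, 0.19242425]), [194, 213, 184, 211], array([0.05742688, 0.05708483]))
t 8.275 tcp [0.4614 0.0734 0.1985] F [ 1.04 -0.17 -1.78] rot corr units [-0.001 -0.003  0.014] j6 1.726 grip 88.9
```

View pics/w3.png

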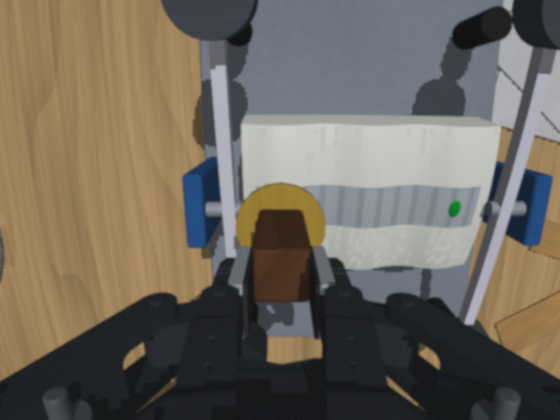

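```bash
cat > step.py <<'E'
# usage: step.py "rows executed" vx_mm_s nrows Nset [H]
import sys, json, os
from h import *
J,K,B,r,DT=.057,.18,.12,.008,.025
X0=.5308
yax=lambda x:.0638+.007*(x-.4608)
def surf(x,d,th): return .110-.003*(1-np.cos(2*np.pi*(x-X0)/.07))+d*th-d*d/.6
def prop(s,P,c0,c1,H):           # one row: commanded pose c0 -> c1
    for i in range(5):
        c=c0+(c1-c0)*(i+1)/5; d=c[1]-yax(c[0])
        N=np.clip(400*(surf(c[0],d,s[0])-(c[2]-H)),0,10)
        a=(K*s[0]-B*s[1]-N*(d+r*s[0])+s[2])/J
        F=np.array([[1,DT,0],[(K-N*r)/J*DT,1-B/J*DT,DT/J],[0,0,1]])
        s=np.array([s[0]+DT*s[1],s[1]+DT*a,s[2]])
        if abs(s[0])>.19: s[0]=np.sign(s[0])*.19; s[1]=0 if s[1]*s[0]>0 else s[1]
        P=F@P@F.T+np.diag([1e-8,2e-5,2e-6])*DT*10
    return s,P,N
rows,vx,n,Ns=sys.argv[1],float(sys.argv[2])/1e3,int(sys.argv[3]),float(sys.argv[4])
st=manip.read_state()
if os.path.exists('kf.json'): k=json.load(open('kf.json'))
else: k=dict(c=st['tcp_pos'].tolist(),s=[.19,0,0],P=np.diag([1e-4,1e-6,1e-5]).tolist(),H=.0737)
c,s,P,H=np.array(k['c']),np.array(k['s']),np.array(k['P']),k['H']
if len(sys.argv)>5: H=float(sys.argv[5])
N=0
for w in [w for w in rows.split(';') if w.strip()]:
    v=[float(a) for a in w.split()]; c1=c+.05*np.array([v[1],v[0],-v[2]])
    s,P,N=prop(s,P,c,c1,H); c=c1
th,cnt,_=tilt(); th=np.nanmean(th)*.99
pred=s.copy(); R2=2e-6
G=P[:,0]/(P[0,0]+R2); s=s+G*(th-s[0]); P=P-np.outer(G,P[0])
for i in range(2):               # the camera call's 0.05 s
    d=c[1]-yax(c[0]); s[:2]+=DT*np.array([s[1],(K*s[0]-B*s[1]-N*(d+r*s[0])+s[2])/J])
s[0]=np.clip(s[0],-.19,.19)
print('t %.2f xcmd %.1f d %.1f mm | Fz+1.75 %.2f modelN %.2f | th %.3f pred %.3f w %.3f bias %.4f | meas-cmd mm'%(st['time_s'],(c[0]-X0)*1e3,1e3*(c[1]-yax(c[0])),st['force'][2]+1.75,N,th,pred[0],s[1],s[2]),((st['tcp_pos']-c)*1e3).round(1),'F',st['force'].round(1))
json.dump(dict(c=c.tolist(),s=s.tolist(),P=P.tolist(),H=H),open('kf.json','w'))
ss,cc,Pp,out=s.copy(),c.copy(),P,[]
for i in range(n):
    x=min(cc[0]+vx*.125,X0+.070); p=1.5
    d=np.clip((K*ss[0]-B*ss[1]+ss[2]+J*(p*p*ss[0]+2*p*ss[1]))/Ns-r*ss[0],-.012,.012)
    y=cc[1]+np.clip(yax(x)+d-cc[1],-.003,.003); d=y-yax(x)
    z=surf(x,d,ss[0])+H-Ns/400; z=cc[2]+np.clip(z-cc[2],-.002,.002)
    v=np.round((np.array([y,x,0])-cc[[1,0,2]])/.05/.005)*.005; v[2]=np.round((cc[2]-z)/.05/.005)*.005
    c1=cc+.05*np.array([v[1],v[0],-v[2]]); ss,Pp,_=prop(ss,Pp,cc,c1,H); cc=c1
    out.append('%g %g %g 0 0 0 1'%tuple(v+0.))
print(';'.join(out)); print('end th %.3f w %.3f d %.1f x %.1f'%(ss[0],ss[1],1e3*(cc[1]-yax(cc[0])),1e3*(cc[0]-X0)))
E
python3 step.py "" 0 6 5.2
```

```text
t 8.32 xcmd -69.4 d 9.6 mm | Fz+1.75 -0.55 modelN 0.00 | th 0.190 pred 0.190 w 0.029 bias 0.0000 | meas-cmd mm [0. 0. 0.] F [ 0.2  0.5 -2.3]
0.01 0 0.04 0 0 0 1;-0.01 0 0.04 0 0 0 1;0.005 0 0.04 0 0 0 1;-0.005 0 0.04 0 0 0 1;0.005 0 0.04 0 0 0 1;-0.005 0 0.04 0 0 0 1
end th 0.190 w 0.015 d 9.6 x -69.4
```

```bash
sed -i "s/^s\[0\]=np.clip(s\[0\],-.19,.19)/s[0]=np.clip(s[0],-.19,.19); s[1]=0 if abs(s[0])>.188 and s[0]*s[1]>0 else s[1]/" step.py; grep -c '>.188' step.py
```

```text
1
```

>>> {"name": "servo_tool", "arguments": {
  "deltas": "0 0 0.05 0 0 0 1;0 0 0.05 0 0 0 1;0 0 0.05 0 0 0 1;0 0 0.05 0 0 0 1;0 0 0.05 0 0 0 1;0 0 0.05 0 0 0 1;0 0 0.05 0 0 0 1;0 0 0 0 0 0 1"
}}

```text
time_s: 9.38
tcp_pos: [0.4612, 0.0737, 0.1804]
eef_rot: [-0.0, 0.706, 0.708, -0.0]
force: [-0.4, -0.0, 0.8]
gripper_width: 0.0233
grip_force: 89.3
```

```bash
python3 step.py "0 0 0.05;0 0 0.05;0 0 0.05;0 0 0.05;0 0 0.05;0 0 0.05;0 0 0.05;0 0 0" 0 4 5.2; python3 -c "
from h import *
print(manip.read_state()['force'],manip.read_state()['tcp_pos'])"
```

```text
t 9.38 xcmd -69.4 d 9.6 mm | Fz+1.75 2.53 modelN 1.79 | th 0.190 pred 0.190 w 0.000 bias -0.0000 | meas-cmd mm [-0.2  0.3 -0.5] F [-0.4 -0.   0.8]
0 0 0.04 0 0 0 1;0.005 0 0.04 0 0 0 1;-0.005 0 0.04 0 0 0 1;-0.005 0 0.04 0 0 0 1
end th 0.185 w -0.051 d 9.4 x -69.4
[ 0.79042349 -0.53913773  0.66041121] [0.46116253 0.07374151 0.18051164]
```

>>> {"name": "servo_tool", "arguments": {
  "deltas": "0 0 0.04 0 0 0 1;0 0 0.04 0 0 0 1;0 0 0.03 0 0 0 1;-0.01 0 0.02 0 0 0 1"
}}

```text
time_s: 9.93
tcp_pos: [0.4612, 0.0733, 0.174]
eef_rot: [-0.001, 0.706, 0.708, -0.0]
force: [-0.3, 0.3, 2.6]
gripper_width: 0.023
grip_force: 89.5
```

```bash
python3 step.py "0 0 0.04;0 0 0.04;0 0 0.03;-0.01 0 0.02" 0 4 5.2 .0750
```

```text
t 9.93 xcmd -69.4 d 9.1 mm | Fz+1.75 4.39 modelN 4.85 | th 0.180 pred 0.181 w -0.075 bias -0.0004 | meas-cmd mm [-0.2  0.4 -0.4] F [-0.3  0.3  2.6]
-0.02 0 0.02 0 0 0 1;-0.015 0 0.005 0 0 0 1;-0.015 0 0.005 0 0 0 1;-0.015 0 0.005 0 0 0 1
end th 0.126 w -0.114 d 5.9 x -69.4
```

Prediction matches the measurement closely. I'll keep levelling.

>>> {"name": "servo_tool", "arguments": {
  "deltas": "-0.02 0 0.02 0 0 0 1;-0.015 0 0.005 0 0 0 1;-0.015 0 0.005 0 0 0 1;-0.015 0 0.005 0 0 0 1"
}}

```text
time_s: 10.48
tcp_pos: [0.4613, 0.07, 0.1723]
eef_rot: [-0.0, 0.706, 0.708, 0.0]
force: [0.7, 2.7, 2.8]
gripper_width: 0.0233
grip_force: 89.6
```

```bash
python3 step.py "-0.02 0 0.02;-0.015 0 0.005;-0.015 0 0.005;-0.015 0 0.005" 0 5 5.2
```

```text
t 10.47 xcmd -69.4 d 5.9 mm | Fz+1.75 4.59 modelN 5.22 | th 0.131 pred 0.126 w -0.100 bias 0.0013 | meas-cmd mm [-0.1  0.3 -0.4] F [0.7 2.7 2.8]
-0.005 0 0 0 0 0 1;-0.01 0 0.005 0 0 0 1;-0.015 0 0 0 0 0 1;-0.01 0 0 0 0 0 1;-0.01 0 0.005 0 0 0 1
end th 0.066 w -0.081 d 3.4 x -69.4
```

>>> {"name": "servo_tool", "arguments": {
  "deltas": "-0.005 0 0 0 0 0 1;-0.01 0 0.01 0 0 0 1;-0.015 0 0 0 0 0 1;-0.01 0 0 0 0 0 1;-0.01 0 0.005 0 0 0 1"
}}

```text
time_s: 11.15
tcp_pos: [0.4612, 0.0675, 0.1714]
eef_rot: [-0.001, 0.706, 0.708, -0.0]
force: [0.1, 2.5, 2.7]
gripper_width: 0.0233
grip_force: 89.6
```

```bash
python3 step.py "-0.005 0 0;-0.01 0 0.01;-0.015 0 0;-0.01 0 0;-0.01 0 0.005" 0 6 5.2 .0745
```

```text
t 11.15 xcmd -69.4 d 3.4 mm | Fz+1.75 4.41 modelN 5.13 | th 0.055 pred 0.068 w -0.108 bias -0.0024 | meas-cmd mm [-0.2  0.3 -0.5] F [0.1 2.5 2.7]
-0.045 0 0.005 0 0 0 1;-0.015 0 0.005 0 0 0 1;-0.005 0 0 0 0 0 1;-0.005 0 0 0 0 0 1;-0.005 0 0 0 0 0 1;-0.005 0 0 0 0 0 1
end th 0.001 w -0.025 d -0.6 x -69.4
```

>>> {"name": "servo_tool", "arguments": {
  "deltas": "-0.045 0 0.01 0 0 0 1;-0.015 0 0.01 0 0 0 1;-0.005 0 0 0 0 0 1;-0.005 0 0 0 0 0 1;-0.005 0 0 0 0 0 1;-0.005 0 0 0 0 0 1"
}}

```text
time_s: 11.95
tcp_pos: [0.4612, 0.0635, 0.1704]
eef_rot: [-0.0, 0.706, 0.708, -0.0]
force: [-0.2, 3.0, 3.3]
gripper_width: 0.0232
grip_force: 89.6
```

```bash
python3 step.py "-0.045 0 0.01;-0.015 0 0.01;-0.005 0 0;-0.005 0 0;-0.005 0 0;-0.005 0 0" 14 5 5.2 .0738
```

```text
t 11.95 xcmd -69.4 d -0.6 mm | Fz+1.75 5.00 modelN 5.16 | th 0.003 pred 0.002 w -0.018 bias -0.0021 | meas-cmd mm [-0.2  0.3 -0.5] F [-0.2  3.   3.3]
0.005 0.035 0.005 0 0 0 1;0 0.035 0 0 0 0 1;-0.005 0.035 0.005 0 0 0 1;0 0.035 0.005 0 0 0 1;0 0.035 0.005 0 0 0 1
end th -0.003 w -0.000 d -0.7 x -60.7
```

Level. Starting the stroke.

>>> {"name": "servo_tool", "arguments": {
  "deltas": "0.005 0.035 0.005 0 0 0 1;0 0.035 0 0 0 0 1;-0.005 0.035 0.005 0 0 0 1;0 0.035 0.005 0 0 0 1;0 0.035 0.005 0 0 0 1"
}}

```text
time_s: 12.62
tcp_pos: [0.4701, 0.0633, 0.1694]
eef_rot: [-0.0, 0.706, 0.708, -0.0]
force: [-3.8, -0.7, 3.4]
gripper_width: 0.024
grip_force: 89.7
```

```bash
python3 step.py "0.005 0.035 0.005;0 0.035 0;-0.005 0.035 0.005;0 0.035 0.005;0 0.035 0.005" 14 5 5.2
```

```text
t 12.62 xcmd -60.7 d -0.7 mm | Fz+1.75 5.12 modelN 5.16 | th -0.003 pred -0.003 w -0.000 bias -0.0022 | meas-cmd mm [-0.   0.1 -0.5] F [-3.8 -0.7  3.4]
0 0.035 0.01 0 0 0 1;0.005 0.035 0.01 0 0 0 1;0 0.035 0.005 0 0 0 1;0 0.035 0.01 0 0 0 1;0 0.035 0.01 0 0 0 1
end th -0.002 w 0.000 d -0.5 x -51.9
```

>>> {"name": "servo_tool", "arguments": {
  "deltas": "0 0.035 0.01 0 0 0 1;0.005 0.035 0.01 0 0 0 1;0 0.035 0.005 0 0 0 1;0 0.035 0.01 0 0 0 1;0 0.035 0.01 0 0 0 1"
}}

```text
time_s: 13.3
tcp_pos: [0.4788, 0.0638, 0.1671]
eef_rot: [-0.001, 0.706, 0.708, -0.0]
force: [-1.1, -0.5, 5.2]
gripper_width: 0.0233
grip_force: 89.7
```

```bash
python3 step.py "0 0.035 0.01;0.005 0.035 0.01;0 0.035 0.005;0 0.035 0.01;0 0.035 0.01" 14 6 5.2
```

```text
t 13.30 xcmd -51.9 d -0.5 mm | Fz+1.75 6.96 modelN 5.20 | th 0.027 pred -0.002 w 0.072 bias 0.0059 | meas-cmd mm [-0.1  0.4 -0.6] F [-1.1 -0.5  5.2]
0.06 0.035 0.01 0 0 0 1;0.025 0.035 0.005 0 0 0 1;0 0.035 0.01 0 0 0 1;0 0.035 0.005 0 0 0 1;0 0.035 0.01 0 0 0 1;-0.005 0.035 0.005 0 0 0 1
end th 0.046 w -0.023 d 3.4 x -41.4
```

>>> {"name": "servo_tool", "arguments": {
  "deltas": "0.06 0.035 0.005 0 0 0 1;0.025 0.035 0.005 0 0 0 1;0 0.035 0.005 0 0 0 1;0 0.035 0.005 0 0 0 1"
}}

```text
time_s: 13.85
tcp_pos: [0.4857, 0.0682, 0.1661]
eef_rot: [-0.001, 0.706, 0.708, -0.0]
force: [-1.4, -1.0, 3.5]
gripper_width: 0.0232
grip_force: 89.7
```

```bash
python3 step.py "0.06 0.035 0.005;0.025 0.035 0.005;0 0.035 0.005;0 0.035 0.005" 14 5 5.2
```

```text
t 13.85 xcmd -44.9 d 3.7 mm | Fz+1.75 5.22 modelN 4.97 | th 0.061 pred 0.050 w 0.028 bias 0.0098 | meas-cmd mm [-0.2  0.5 -0.6] F [-1.4 -1.   3.5]
0.035 0.035 0.015 0 0 0 1;0 0.035 0.005 0 0 0 1;-0.005 0.035 0.005 0 0 0 1;-0.005 0.035 0.005 0 0 0 1;-0.005 0.035 0 0 0 0 1
end th 0.055 w -0.040 d 4.6 x -36.2
```

>>> {"name": "servo_tool", "arguments": {
  "deltas": "0.055 0.035 0.015 0 0 0 1;0.005 0.035 0.005 0 0 0 1;-0.005 0.035 0.005 0 0 0 1;-0.005 0.035 0.005 0 0 0 1"
}}

```text
time_s: 14.4
tcp_pos: [0.4926, 0.0707, 0.1645]
eef_rot: [-0.001, 0.706, 0.708, -0.0]
force: [-2.7, -1.7, 4.7]
gripper_width: 0.0234
grip_force: 89.7
```

```bash
sed -i 's/p=1.5/p=1.9/' step.py; python3 step.py "0.055 0.035 0.015;0.005 0.035 0.005;-0.005 0.035 0.005;-0.005 0.035 0.005" 14 4 5.2
```

```text
t 14.40 xcmd -37.9 d 6.2 mm | Fz+1.75 6.46 modelN 5.21 | th 0.046 pred 0.052 w -0.090 bias 0.0080 | meas-cmd mm [-0.3  0.5 -0.6] F [-2.7 -1.7  4.7]
-0.06 0.035 0.005 0 0 0 1;-0.025 0.035 0 0 0 0 1;-0.005 0.035 0 0 0 0 1;0 0.035 0 0 0 0 1
end th 0.008 w -0.035 d 1.6 x -30.9
```

>>> {"name": "servo_tool", "arguments": {
  "deltas": "-0.05 0.035 0.005 0 0 0 1;-0.03 0.035 0 0 0 0 1;-0.01 0.035 0 0 0 0 1;0 0.035 0 0 0 0 1"
}}

```text
time_s: 14.95
tcp_pos: [0.4995, 0.066, 0.1643]
eef_rot: [-0.001, 0.706, 0.708, -0.0]
force: [-3.9, 1.1, 3.3]
gripper_width: 0.0233
grip_force: 89.6
```

```bash
python3 step.py "-0.05 0.035 0.005;-0.03 0.035 0;-0.01 0.035 0;0 0.035 0" 14 4 5.2
```

```text
t 14.95 xcmd -30.9 d 1.6 mm | Fz+1.75 5.05 modelN 5.24 | th -0.042 pred 0.006 w -0.172 bias -0.0089 | meas-cmd mm [-0.4  0.3 -0.6] F [-3.9  1.1  3.3]
-0.06 0.035 -0.005 0 0 0 1;-0.06 0.035 -0.01 0 0 0 1;-0.06 0.035 -0.015 0 0 0 1;-0.05 0.035 -0.015 0 0 0 1
end th -0.110 w -0.013 d -9.9 x -23.9
```

>>> {"name": "servo_tool", "arguments": {
  "deltas": "-0.16 0.035 0.01 0 0 0 1;-0.08 0.035 0.01 0 0 0 1;0 0.035 0 0 0 0 1"
}}

```text
time_s: 15.38
tcp_pos: [0.5046, 0.0537, 0.1633]
eef_rot: [-0.001, 0.706, 0.708, -0.001]
force: [-5.8, 1.9, 4.3]
gripper_width: 0.0235
grip_force: 89.7
```

```bash
python3 - <<'E'
t=open('step.py').read()
t=t.replace("        a=(K*s[0]","        vy,vxx=(c1-c0)[1]/.125,(c1-c0)[0]/.125; fr=.6*N*vy/np.hypot(np.hypot(vy,vxx),.004)*(.110-surf(c[0],d,0))\n        a=(fr+K*s[0]")
t=t.replace("-.003,.003)","-.006,.006)")
open('step.py','w').write(t)
E
python3 step.py "-0.16 0.035 0.01;-0.08 0.035 0.01;0 0.035 0" 14 4 6
```

```text
t 15.38 xcmd -25.7 d -10.4 mm | Fz+1.75 6.05 modelN 6.28 | th -0.089 pred -0.095 w 0.071 bias -0.0062 | meas-cmd mm [-0.6  0.  -0.6] F [-5.8  1.9  4.3]
0.115 0.035 -0.015 0 0 0 1;0.035 0.035 -0.005 0 0 0 1;0.02 0.035 -0.005 0 0 0 1;0.01 0.035 -0.01 0 0 0 1
end th -0.026 w 0.097 d -1.5 x -18.7
```

>>> {"name": "servo_tool", "arguments": {
  "deltas": "0.09 0.035 -0.015 0 0 0 1;0.04 0.035 -0.005 0 0 0 1;0.01 0.035 -0.005 0 0 0 1"
}}

```text
time_s: 15.8
tcp_pos: [0.5096, 0.0605, 0.1644]
eef_rot: [-0.001, 0.706, 0.708, -0.001]
force: [-6.5, -3.1, 4.2]
gripper_width: 0.0234
grip_force: 89.7
```

```bash
python3 step.py "0.09 0.035 -0.015;0.04 0.035 -0.005;0.01 0.035 -0.005" 14 4 5.6
```

```text
t 15.80 xcmd -20.4 d -3.5 mm | Fz+1.75 5.99 modelN 6.00 | th -0.003 pred -0.035 w 0.245 bias 0.0079 | meas-cmd mm [-0.8 -0.1 -0.8] F [-6.5 -3.1  4.2]
0.12 0.035 -0.025 0 0 0 1;0.105 0.035 -0.015 0 0 0 1;0.005 0.035 -0.015 0 0 0 1;-0.01 0.035 -0.01 0 0 0 1
end th 0.084 w 0.001 d 7.5 x -13.4
```

>>> {"name": "servo_tool", "arguments": {
  "deltas": "0.17 0.04 -0.015 0 0 0 1;0.06 0.04 -0.01 0 0 0 1;0 0.04 -0.01 0 0 0 1"
}}

```text
time_s: 16.23
tcp_pos: [0.5154, 0.0726, 0.1661]
eef_rot: [-0.001, 0.706, 0.708, -0.001]
force: [-8.1, -1.7, 5.4]
gripper_width: 0.023
grip_force: 89.7
```

```bash
python3 step.py "0.17 0.04 -0.015;0.06 0.04 -0.01;0 0.04 -0.01" 14 4 5.8
```

```text
t 16.23 xcmd -14.4 d 8.0 mm | Fz+1.75 7.12 modelN 6.07 | th 0.090 pred 0.070 w 0.065 bias 0.0165 | meas-cmd mm [-1.   0.4 -0.8] F [-8.1 -1.7  5.4]
0.03 0.035 -0.03 0 0 0 1;-0.015 0.035 -0.005 0 0 0 1;-0.015 0.035 -0.005 0 0 0 1;-0.02 0.035 -0.005 0 0 0 1
end th 0.081 w -0.085 d 6.9 x -7.4
```

>>> {"name": "servo_tool", "arguments": {
  "deltas": "0.06 0.035 -0.015 0 0 0 1;0 0.035 -0.01 0 0 0 1"
}}

```text
time_s: 16.52
tcp_pos: [0.5191, 0.0753, 0.1674]
eef_rot: [-0.001, 0.706, 0.708, -0.001]
force: [-5.4, -2.4, 4.2]
gripper_width: 0.0234
grip_force: 89.7
```

```bash
python3 step.py "0.06 0.035 -0.015;0 0.035 -0.01" 14 4 5.8
```

```text
t 16.52 xcmd -10.9 d 11.0 mm | Fz+1.75 5.99 modelN 6.07 | th 0.075 pred 0.095 w -0.169 bias 0.0059 | meas-cmd mm [-0.8  0.1 -0.8] F [-5.4 -2.4  4.2]
-0.12 0.035 -0.01 0 0 0 1;-0.09 0.035 0 0 0 0 1;-0.01 0.035 -0.005 0 0 0 1;-0.005 0.035 -0.005 0 0 0 1
end th -0.004 w -0.066 d -0.3 x -3.9
```

>>> {"name": "servo_tool", "arguments": {
  "deltas": "-0.14 0.03 -0.005 0 0 0 1;-0.08 0.03 0 0 0 0 1;-0.02 0.02 -0.005 0 0 0 1"
}}

```text
time_s: 16.95
tcp_pos: [0.5238, 0.0638, 0.1681]
eef_rot: [-0.001, 0.706, 0.708, 0.0]
force: [-3.9, 2.8, 5.2]
gripper_width: 0.0234
grip_force: 89.7
```

```bash
python3 step.py "-0.14 0.03 -0.005;-0.08 0.03 0;-0.02 0.02 -0.005" 10 4 5.8
```

```text
t 16.95 xcmd -6.9 d -1.1 mm | Fz+1.75 6.94 modelN 5.83 | th 0.001 pred 0.010 w -0.096 bias 0.0020 | meas-cmd mm [-0.1  0.6 -0.5] F [-3.9  2.8  5.2]
-0.01 0.025 -0.005 0 0 0 1;0.005 0.025 -0.005 0 0 0 1;0 0.025 0 0 0 0 1;0.005 0.025 -0.005 0 0 0 1
end th -0.022 w 0.007 d -1.1 x -1.9
```

>>> {"name": "servo_tool", "arguments": {
  "deltas": "-0.02 0.025 0 0 0 0 1;0.005 0.025 0 0 0 0 1;0.005 0.025 0 0 0 0 1"
}}

```text
time_s: 17.38
tcp_pos: [0.5269, 0.0632, 0.1679]
eef_rot: [-0.001, 0.706, 0.708, -0.001]
force: [-4.6, 1.7, 3.4]
gripper_width: 0.0232
grip_force: 89.8
```

```bash
python3 step.py "-0.02 0.025 0;0.005 0.025 0;0.005 0.025 0" 10 4 5.5
```

```text
t 17.38 xcmd -3.2 d -1.6 mm | Fz+1.75 5.16 modelN 6.02 | th -0.033 pred -0.019 w -0.031 bias -0.0039 | meas-cmd mm [-0.7  0.5 -0.7] F [-4.6  1.7  3.4]
-0.035 0.025 -0.03 0 0 0 1;0.005 0.025 0 0 0 0 1;0.005 0.025 0 0 0 0 1;0.005 0.025 0 0 0 0 1
end th -0.033 w 0.028 d -2.6 x 1.8
```

>>> {"name": "servo_tool", "arguments": {
  "deltas": "-0.045 0.025 0 0 0 0 1;0 0.025 0 0 0 0 1;0.005 0.025 0 0 0 0 1;0.005 0.025 0 0 0 0 1"
}}

```text
time_s: 17.92
tcp_pos: [0.5325, 0.0612, 0.1681]
eef_rot: [-0.0, 0.706, 0.708, -0.0]
force: [-3.9, 0.0, 4.0]
gripper_width: 0.0235
grip_force: 89.8
```

```bash
python3 step.py "-0.045 0.025 0;0 0.025 0;0.005 0.025 0;0.005 0.025 0" 13 4 5.5
```

```text
t 17.93 xcmd 1.8 d -3.4 mm | Fz+1.75 5.73 modelN 6.07 | th -0.020 pred -0.025 w 0.080 bias -0.0023 | meas-cmd mm [-0.2  0.3 -0.6] F [-3.9  0.   4. ]
0.065 0.03 -0.025 0 0 0 1;0.01 0.03 0.005 0 0 0 1;0 0.03 0 0 0 0 1;0 0.03 0.005 0 0 0 1
end th 0.008 w 0.015 d 0.3 x 7.8
```

>>> {"name": "servo_tool", "arguments": {
  "deltas": "0.06 0.035 -0.01 0 0 0 1;0.01 0.035 0 0 0 0 1;0 0.035 0 0 0 0 1"
}}

```text
time_s: 18.35
tcp_pos: [0.5379, 0.0649, 0.1686]
eef_rot: [-0.0, 0.706, 0.708, -0.0]
force: [-2.1, -0.6, 4.2]
gripper_width: 0.0232
grip_force: 89.7
```

```bash
python3 step.py "0.06 0.035 -0.01;0.01 0.035 0;0 0.035 0" 15 4 5.5
```

```text
t 18.35 xcmd 7.1 d 0.1 mm | Fz+1.75 5.97 modelN 5.62 | th 0.018 pred 0.007 w 0.067 bias 0.0028 | meas-cmd mm [-0.   0.5 -0.6] F [-2.1 -0.6  4.2]
0.06 0.035 0 0 0 0 1;0 0.035 0.005 0 0 0 1;-0.005 0.035 0.01 0 0 0 1;-0.005 0.035 0.01 0 0 0 1
end th 0.032 w -0.022 d 2.5 x 14.1
```

>>> {"name": "servo_tool", "arguments": {
  "deltas": "0.06 0.04 0 0 0 0 1;0 0.04 0.005 0 0 0 1;-0.005 0.04 0.01 0 0 0 1"
}}

```text
time_s: 18.77
tcp_pos: [0.5437, 0.0679, 0.1677]
eef_rot: [-0.001, 0.706, 0.708, -0.0]
force: [-1.5, -0.9, 4.6]
gripper_width: 0.0236
grip_force: 89.7
```

```bash
python3 step.py "0.06 0.04 0;0 0.04 0.005;-0.005 0.04 0.01" 15 4 5.5
```

```text
t 18.77 xcmd 13.1 d 2.8 mm | Fz+1.75 6.39 modelN 5.45 | th 0.045 pred 0.033 w 0.026 bias 0.0080 | meas-cmd mm [-0.2  0.8 -0.7] F [-1.5 -0.9  4.6]
0.04 0.035 0.01 0 0 0 1;0 0.035 0.01 0 0 0 1;-0.01 0.035 0.01 0 0 0 1;-0.01 0.035 0.01 0 0 0 1
end th 0.042 w -0.047 d 3.8 x 20.1
```

>>> {"name": "servo_tool", "arguments": {
  "deltas": "0.045 0.035 0.01 0 0 0 1;0 0.035 0.01 0 0 0 1;-0.01 0.035 0.01 0 0 0 1"
}}

```text
time_s: 19.2
tcp_pos: [0.549, 0.0697, 0.1663]
eef_rot: [-0.001, 0.706, 0.708, -0.0]
force: [-0.9, 1.6, 4.0]
gripper_width: 0.023
grip_force: 89.7
```

```bash
python3 step.py "0.045 0.035 0.01;0 0.035 0.01;-0.01 0.035 0.01" 15 4 5.5
```

```text
t 19.20 xcmd 18.3 d 4.5 mm | Fz+1.75 5.80 modelN 5.54 | th 0.036 pred 0.046 w -0.077 bias 0.0037 | meas-cmd mm [-0.2  0.8 -0.6] F [-0.9  1.6  4. ]
-0.06 0.035 0.01 0 0 0 1;-0.02 0.035 0.01 0 0 0 1;-0.01 0.035 0.01 0 0 0 1;-0.005 0.035 0.005 0 0 0 1
end th -0.004 w -0.042 d -0.3 x 25.3
```

>>> {"name": "servo_tool", "arguments": {
  "deltas": "-0.08 0.035 0.01 0 0 0 1;-0.02 0.035 0.01 0 0 0 1;-0.005 0.035 0.01 0 0 0 1"
}}

```text
time_s: 19.62
tcp_pos: [0.5542, 0.0641, 0.1648]
eef_rot: [-0.001, 0.706, 0.708, -0.0]
force: [-2.4, 0.8, 4.0]
gripper_width: 0.0231
grip_force: 89.8
```

```bash
python3 step.py "-0.08 0.035 0.01;-0.02 0.035 0.01;-0.005 0.035 0.01" 15 4 5.5
```

```text
t 19.62 xcmd 23.6 d -0.8 mm | Fz+1.75 5.78 modelN 5.53 | th -0.005 pred 0.006 w -0.061 bias -0.0012 | meas-cmd mm [-0.2  0.4 -0.6] F [-2.4  0.8  4. ]
-0.02 0.035 0.005 0 0 0 1;-0.005 0.035 0.005 0 0 0 1;0 0.035 0.01 0 0 0 1;0.005 0.035 0 0 0 0 1
end th -0.023 w 0.010 d -1.8 x 30.6
```

>>> {"name": "servo_tool", "arguments": {
  "deltas": "-0.035 0.035 0.005 0 0 0 1;0 0.035 0.005 0 0 0 1;0 0.035 0.01 0 0 0 1"
}}

```text
time_s: 20.05
tcp_pos: [0.5594, 0.0623, 0.1637]
eef_rot: [-0.0, 0.706, 0.708, -0.0]
force: [-3.1, -0.4, 4.4]
gripper_width: 0.0233
grip_force: 89.8
```

```bash
python3 step.py "-0.035 0.035 0.005;0 0.035 0.005;0 0.035 0.01" 15 4 5.5
```

```text
t 20.05 xcmd 28.8 d -2.6 mm | Fz+1.75 6.11 modelN 5.56 | th -0.022 pred -0.022 w 0.010 bias -0.0015 | meas-cmd mm [-0.3  0.3 -0.7] F [-3.1 -0.4  4.4]
0.02 0.035 0 0 0 0 1;0.015 0.035 0.005 0 0 0 1;0.01 0.035 0 0 0 0 1;0.01 0.035 0 0 0 0 1
end th -0.002 w 0.041 d 0.1 x 35.8
```

>>> {"name": "servo_tool", "arguments": {
  "deltas": "0.01 0.035 0 0 0 0 1;0.015 0.035 0.005 0 0 0 1;0.005 0.035 0 0 0 0 1"
}}

```text
time_s: 20.48
tcp_pos: [0.5646, 0.0639, 0.1634]
eef_rot: [-0.001, 0.706, 0.708, -0.0]
force: [-3.9, -0.5, 3.7]
gripper_width: 0.0233
grip_force: 89.7
```

```bash
python3 step.py "0.01 0.035 0;0.015 0.035 0.005;0.005 0.035 0" 15 4 5.5
```

```text
t 20.48 xcmd 34.1 d -1.1 mm | Fz+1.75 5.46 modelN 5.47 | th -0.004 pred -0.008 w 0.060 bias 0.0002 | meas-cmd mm [-0.3  0.5 -0.7] F [-3.9 -0.5  3.7]
0.04 0.035 0 0 0 0 1;0.015 0.035 0 0 0 0 1;0.01 0.035 -0.005 0 0 0 1;0 0.035 -0.005 0 0 0 1
end th 0.026 w 0.014 d 2.1 x 41.1
```

>>> {"name": "servo_tool", "arguments": {
  "deltas": "0.07 0.035 0 0 0 0 1;0 0.035 0 0 0 0 1;0 0.035 -0.005 0 0 0 1"
}}

```text
time_s: 20.9
tcp_pos: [0.5696, 0.0677, 0.1637]
eef_rot: [-0.001, 0.706, 0.708, -0.0]
force: [-4.6, -0.1, 4.3]
gripper_width: 0.0235
grip_force: 89.7
```

```bash
python3 step.py "0.07 0.035 0;0 0.035 0;0 0.035 -0.005" 15 4 5.5
```

```text
t 20.90 xcmd 39.3 d 2.4 mm | Fz+1.75 6.05 modelN 5.46 | th 0.028 pred 0.016 w 0.032 bias 0.0055 | meas-cmd mm [-0.5  0.8 -0.7] F [-4.6 -0.1  4.3]
0.02 0.035 -0.005 0 0 0 1;0.005 0.035 -0.005 0 0 0 1;-0.005 0.035 -0.005 0 0 0 1;-0.005 0.035 -0.01 0 0 0 1
end th 0.033 w -0.029 d 3.1 x 46.3
```

>>> {"name": "servo_tool", "arguments": {
  "deltas": "0.03 0.035 -0.005 0 0 0 1;0 0.035 -0.005 0 0 0 1;-0.005 0.035 -0.005 0 0 0 1"
}}

```text
time_s: 21.32
tcp_pos: [0.5749, 0.0689, 0.1644]
eef_rot: [-0.001, 0.706, 0.708, -0.0]
force: [-6.9, -0.5, 3.7]
gripper_width: 0.0236
grip_force: 89.7
```

```bash
python3 step.py "0.03 0.035 -0.005;0 0.035 -0.005;-0.005 0.035 -0.005" 15 4 5.5
```

```text
t 21.32 xcmd 44.6 d 3.6 mm | Fz+1.75 5.45 modelN 5.52 | th 0.031 pred 0.035 w -0.040 bias 0.0039 | meas-cmd mm [-0.5  0.7 -0.7] F [-6.9 -0.5  3.7]
-0.035 0.035 -0.01 0 0 0 1;-0.015 0.035 -0.005 0 0 0 1;-0.01 0.035 -0.01 0 0 0 1;-0.005 0.035 -0.01 0 0 0 1
end th 0.002 w -0.036 d 0.3 x 51.6
```

>>> {"name": "servo_tool", "arguments": {
  "deltas": "-0.05 0.035 -0.01 0 0 0 1;-0.01 0.035 -0.005 0 0 0 1;-0.005 0.035 -0.01 0 0 0 1"
}}

```text
time_s: 21.75
tcp_pos: [0.58, 0.066, 0.1656]
eef_rot: [-0.001, 0.706, 0.708, -0.0]
force: [-6.2, 1.1, 3.9]
gripper_width: 0.0234
grip_force: 89.7
```

```bash
python3 step.py "-0.05 0.035 -0.01;-0.01 0.035 -0.005;-0.005 0.035 -0.01" 15 5 5.5
```

```text
t 21.75 xcmd 49.8 d 0.3 mm | Fz+1.75 5.66 modelN 5.48 | th 0.004 pred 0.010 w -0.048 bias 0.0011 | meas-cmd mm [-0.6  1.1 -0.8] F [-6.2  1.1  3.9]
-0.015 0.035 -0.01 0 0 0 1;-0.005 0.035 -0.01 0 0 0 1;0 0.035 -0.01 0 0 0 1;0 0.035 -0.005 0 0 0 1;0.005 0.035 -0.01 0 0 0 1
end th -0.012 w 0.005 d -0.5 x 58.6
```

>>> {"name": "servo_tool", "arguments": {
  "deltas": "-0.03 0.035 -0.01 0 0 0 1;0 0.035 -0.01 0 0 0 1;0 0.035 -0.01 0 0 0 1;0 0.035 -0.01 0 0 0 1"
}}

```text
time_s: 22.3
tcp_pos: [0.587, 0.0645, 0.1676]
eef_rot: [-0.001, 0.706, 0.708, -0.0]
force: [-5.5, 1.1, 3.5]
gripper_width: 0.0235
grip_force: 89.7
```

```bash
python3 step.py "-0.03 0.035 -0.01;0 0.035 -0.01;0 0.035 -0.01;0 0.035 -0.01" 15 4 5.5
```

```text
t 22.30 xcmd 56.8 d -1.3 mm | Fz+1.75 5.26 modelN 5.42 | th -0.030 pred -0.009 w -0.043 bias -0.0063 | meas-cmd mm [-0.6  1.  -0.8] F [-5.5  1.1  3.5]
-0.05 0.035 -0.005 0 0 0 1;-0.005 0.035 -0.01 0 0 0 1;0.005 0.035 -0.005 0 0 0 1;0.01 0.035 -0.005 0 0 0 1
end th -0.037 w 0.028 d -3.3 x 63.8
```

>>> {"name": "servo_tool", "arguments": {
  "deltas": "-0.07 0.035 -0.005 0 0 0 1;-0.005 0.035 -0.01 0 0 0 1;0.005 0.035 -0.005 0 0 0 1;0.01 0.035 -0.005 0 0 0 1"
}}

```text
time_s: 22.85
tcp_pos: [0.5942, 0.0612, 0.169]
eef_rot: [-0.001, 0.706, 0.708, -0.0]
force: [-5.8, -1.0, 4.6]
gripper_width: 0.0232
grip_force: 89.7
```

```bash
python3 step.py "-0.07 0.035 -0.005;-0.005 0.035 -0.01;0.005 0.035 -0.005;0.01 0.035 -0.005" 12 5 5.5
```

```text
t 22.85 xcmd 63.8 d -4.3 mm | Fz+1.75 6.36 modelN 5.52 | th -0.027 pred -0.030 w 0.073 bias -0.0052 | meas-cmd mm [-0.4  0.8 -0.7] F [-5.8 -1.   4.6]
0.065 0.03 -0.005 0 0 0 1;0.01 0.03 0 0 0 0 1;0 0.03 0 0 0 0 1;0 0.03 -0.005 0 0 0 1;0 0.005 0 0 0 0 1
end th 0.003 w 0.011 d -0.6 x 70.1
```

>>> {"name": "servo_tool", "arguments": {
  "deltas": "0.06 0.03 -0.005 0 0 0 1;0.01 0.03 0 0 0 0 1;0 0.03 0 0 0 0 1;0 0.03 -0.005 0 0 0 1"
}}

```text
time_s: 23.4
tcp_pos: [0.6005, 0.0647, 0.1695]
eef_rot: [-0.001, 0.706, 0.708, -0.0]
force: [-3.8, -0.5, 4.0]
gripper_width: 0.0231
grip_force: 89.7
```

```bash
python3 step.py "0.06 0.03 -0.005;0.01 0.03 0;0 0.03 0;0 0.03 -0.005" 12 4 5.5
```

```text
t 23.40 xcmd 69.8 d -0.8 mm | Fz+1.75 5.76 modelN 5.46 | th 0.017 pred 0.003 w 0.062 bias -0.0005 | meas-cmd mm [-0.2  0.7 -0.7] F [-3.8 -0.5  4. ]
0.06 0.005 0 0 0 0 1;0 0 0 0 0 0 1;-0.005 0 0 0 0 0 1;-0.005 0 0 0 0 0 1
end th 0.030 w -0.014 d 1.7 x 70.1
```

On the green dot at t≈23.4. I'll hold for over 3 s and keep it level.

>>> {"name": "servo_tool", "arguments": {
  "deltas": "0.06 0 0 0 0 0 1;0 0 0 0 0 0 1;0 0 0 0 0 0 1;0 0 0 0 0 0 1"
}}

```text
time_s: 23.95
tcp_pos: [0.6008, 0.0676, 0.1697]
eef_rot: [-0.0, 0.706, 0.708, 0.0]
force: [0.9, -1.6, 3.3]
gripper_width: 0.0232
grip_force: 89.7
```

```bash
python3 step.py "0.06 0 0;0 0 0;0 0 0;0 0 0" 0 5 5.5
```

```text
t 23.95 xcmd 69.8 d 2.2 mm | Fz+1.75 5.02 modelN 5.48 | th 0.047 pred 0.029 w 0.023 bias 0.0054 | meas-cmd mm [ 0.2  0.7 -0.4] F [ 0.9 -1.6  3.3]
0.045 0 0 0 0 0 1;-0.005 0 0 0 0 0 1;-0.01 0 0 0 0 0 1;-0.01 0 0 0 0 0 1;-0.005 0 0 0 0 0 1
end th 0.035 w -0.042 d 2.9 x 69.8
```

>>> {"name": "servo_tool", "arguments": {
  "deltas": "0.05 0 0 0 0 0 1;0 0 0 0 0 0 1;-0.01 0 0 0 0 0 1;-0.01 0 0 0 0 0 1"
}}

```text
time_s: 24.5
tcp_pos: [0.6004, 0.0692, 0.1696]
eef_rot: [-0.001, 0.706, 0.708, -0.0]
force: [0.8, -1.7, 3.5]
gripper_width: 0.0235
grip_force: 89.7
```

```bash
python3 step.py "0.05 0 0;0 0 0;-0.01 0 0;-0.01 0 0" 0 5 5.5
```

```text
t 24.50 xcmd 69.8 d 3.7 mm | Fz+1.75 5.24 modelN 5.51 | th 0.036 pred 0.038 w -0.061 bias 0.0049 | meas-cmd mm [-0.2  0.8 -0.6] F [ 0.8 -1.7  3.5]
-0.035 0 0 0 0 0 1;-0.01 0 0 0 0 0 1;-0.005 0 0 0 0 0 1;0 0 0 0 0 0 1;0 0 0 0 0 0 1
end th 0.007 w -0.020 d 1.2 x 69.8
```

>>> {"name": "servo_tool", "arguments": {
  "deltas": "-0.045 0 0 0 0 0 1;-0.01 0 0 0 0 0 1;-0.005 0 0 0 0 0 1;0 0 0 0 0 0 1;0 0 0 0 0 0 1"
}}

```text
time_s: 25.18
tcp_pos: [0.6004, 0.0663, 0.1695]
eef_rot: [-0.001, 0.706, 0.708, -0.0]
force: [0.8, 2.3, 3.7]
gripper_width: 0.0237
grip_force: 89.7
```

```bash
python3 step.py "-0.045 0 0;-0.01 0 0;-0.005 0 0;0 0 0;0 0 0" 0 5 5.5
```

```text
t 25.18 xcmd 69.8 d 0.7 mm | Fz+1.75 5.47 modelN 5.46 | th -0.002 pred 0.013 w -0.037 bias 0.0006 | meas-cmd mm [-0.2  0.9 -0.6] F [0.8 2.3 3.7]
-0.03 0 0 0 0 0 1;0 0 0 0 0 0 1;0 0 0 0 0 0 1;0.005 0 0 0 0 0 1;0 0 0 0 0 0 1
end th -0.011 w 0.008 d -0.6 x 69.8
```

>>> {"name": "servo_tool", "arguments": {
  "deltas": "-0.035 0 0 0 0 0 1;0 0 0 0 0 0 1;0 0 0 0 0 0 1;0.005 0 0 0 0 0 1;0 0 0 0 0 0 1"
}}

```text
time_s: 25.85
tcp_pos: [0.6003, 0.0645, 0.1694]
eef_rot: [-0.001, 0.706, 0.708, -0.0]
force: [-0.5, 1.7, 3.6]
gripper_width: 0.0232
grip_force: 89.7
```

```bash
python3 step.py "-0.035 0 0;0 0 0;0 0 0;0.005 0 0;0 0 0" 0 5 5.5
```

```text
t 25.85 xcmd 69.8 d -0.8 mm | Fz+1.75 5.37 modelN 5.46 | th -0.039 pred -0.008 w -0.058 bias -0.0080 | meas-cmd mm [-0.3  0.6 -0.7] F [-0.5  1.7  3.6]
-0.085 0 0 0 0 0 1;0 0 0 0 0 0 1;0.01 0 0 0 0 0 1;0.01 0 0 0 0 0 1;0.01 0 0 0 0 0 1
end th -0.041 w 0.042 d -3.6 x 69.8
```

>>> {"name": "servo_tool", "arguments": {
  "deltas": "-0.095 0 0 0 0 0 1;0 0 0 0 0 0 1;0.01 0 0 0 0 0 1;0.01 0 0 0 0 0 1"
}}

```text
time_s: 26.4
tcp_pos: [0.6004, 0.0605, 0.1695]
eef_rot: [-0.0, 0.706, 0.708, -0.001]
force: [-1.4, 0.4, 3.7]
gripper_width: 0.0236
grip_force: 89.7
```

```bash
python3 step.py "-0.095 0 0;0 0 0;0.01 0 0;0.01 0 0" 0 5 5.5
```

```text
t 26.40 xcmd 69.8 d -4.6 mm | Fz+1.75 5.47 modelN 5.52 | th -0.017 pred -0.042 w 0.127 bias 0.0007 | meas-cmd mm [-0.3  0.3 -0.7] F [-1.4  0.4  3.7]
0.12 0 0 0 0 0 1;0.015 0 0 0 0 0 1;0 0 0 0 0 0 1;0 0 0 0 0 0 1;-0.005 0 0 0 0 0 1
end th 0.025 w -0.007 d 1.9 x 69.8
```

>>> {"name": "servo_tool", "arguments": {
  "deltas": "0.12 0 0 0 0 0 1;0.01 0 0 0 0 0 1;0 0 0 0 0 0 1;0 0 0 0 0 0 1"
}}

```text
time_s: 26.95
tcp_pos: [0.6005, 0.0675, 0.1696]
eef_rot: [-0.001, 0.706, 0.708, -0.0]
force: [-0.6, -0.5, 4.4]
gripper_width: 0.0236
grip_force: 89.7
```

```bash
python3 - <<'E'
t=open('step.py').read()
# controlled lowering: optional 6th arg = reference tilt at the end of this plan (ramped), feed-forward included
t=t.replace("ss,cc,Pp,out=","r0=ss0=s[0]; ref=float(sys.argv[6]) if len(sys.argv)>6 else None\nss,cc,Pp,out=")
t=t.replace("J*(p*p*ss[0]+2*p*ss[1]))","J*(p*p*(ss[0]-tr)+2*p*(ss[1]-wr)))")
t=t.replace("p=1.9","p=1.9; wr=0 if ref is None else (ref-r0)/(n*.125); tr=0 if ref is None else r0+wr*.125*(i+1)")
open('step.py','w').write(t)
E
python3 step.py "0.12 0 0;0.01 0 0;0 0 0;0 0 0" 0 5 5.5
```

```text
t 26.95 xcmd 69.8 d 1.9 mm | Fz+1.75 6.17 modelN 5.48 | th 0.038 pred 0.026 w 0.042 bias 0.0049 | meas-cmd mm [-0.2  0.8 -0.6] F [-0.6 -0.5  4.4]
0.045 0 0 0 0 0 1;-0.005 0 0 0 0 0 1;-0.01 0 0 0 0 0 1;-0.005 0 0 0 0 0 1;-0.01 0 0 0 0 0 1
end th 0.034 w -0.037 d 2.7 x 69.8
```

Hold is complete (3.5 s, level). Next I'll lower the form gently onto its stop under the tip.

>>> {"name": "servo_tool", "arguments": {
  "deltas": "0.015 0 0 0 0 0 1;0.005 0 0 0 0 0 1;0.01 0 0 0 0 0 1;0.01 0 0 0 0 0 1"
}}

```text
time_s: 27.5
tcp_pos: [0.6004, 0.0691, 0.1695]
eef_rot: [-0.0, 0.706, 0.708, -0.0]
force: [-0.3, -4.7, 3.8]
gripper_width: 0.0232
grip_force: 89.7
```

```bash
python3 step.py "0.015 0 0;0.005 0 0;0.01 0 0;0.01 0 0" 0 4 5.5 .0738 .10
```

```text
t 27.50 xcmd 69.8 d 3.9 mm | Fz+1.75 5.57 modelN 5.52 | th 0.033 pred 0.046 w -0.064 bias 0.0003 | meas-cmd mm [-0.2  0.4 -0.6] F [-0.3 -4.7  3.8]
-0.12 0 0.005 0 0 0 1;-0.1 0 0 0 0 0 1;0.01 0 0 0 0 0 1;0.02 0 0 0 0 0 1
end th 0.044 w 0.153 d -5.6 x 69.8
```

>>> {"name": "servo_tool", "arguments": {
  "deltas": "-0.1 0 0 0 0 0 1;-0.01 0 0 0 0 0 1;0 0 0 0 0 0 1;0.02 0 0 0 0 0 1"
}}

```text
time_s: 28.05
tcp_pos: [0.6004, 0.0652, 0.1695]
eef_rot: [-0.001, 0.706, 0.708, -0.0]
force: [0.1, 2.7, 4.0]
gripper_width: 0.0229
grip_force: 89.7
```

```bash
python3 step.py "-0.1 0 0;-0.01 0 0;0 0 0;0.02 0 0" 0 4 5.5 .0738 .06
```

```text
t 28.05 xcmd 69.8 d -0.6 mm | Fz+1.75 5.73 modelN 5.45 | th 0.017 pred 0.019 w 0.020 bias -0.0004 | meas-cmd mm [-0.2  1.  -0.6] F [0.1 2.7 4. ]
-0.045 0 0.005 0 0 0 1;0 0 0 0 0 0 1;0.01 0 0 0 0 0 1;0.015 0 0 0 0 0 1
end th 0.049 w 0.098 d -1.6 x 69.8
```

>>> {"name": "servo_tool", "arguments": {
  "deltas": "-0.03 0 0 0 0 0 1;0 0 0 0 0 0 1;0.01 0 0 0 0 0 1;0.02 0 0 0 0 0 1"
}}

```text
time_s: 28.6
tcp_pos: [0.6005, 0.0644, 0.1695]
eef_rot: [-0.0, 0.706, 0.708, -0.0]
force: [-0.3, -0.8, 4.3]
gripper_width: 0.023
grip_force: 89.7
```

```bash
python3 step.py "-0.03 0 0;0 0 0;0.01 0 0;0.02 0 0" 0 4 5.5 .0738 .11
```

```text
t 28.60 xcmd 69.8 d -0.6 mm | Fz+1.75 6.03 modelN 5.45 | th 0.013 pred 0.044 w -0.013 bias -0.0111 | meas-cmd mm [-0.2  0.2 -0.6] F [-0.3 -0.8  4.3]
-0.12 0 0.005 0 0 0 1;-0.085 0 0.005 0 0 0 1;0.015 0 0 0 0 0 1;0.03 0 0 0 0 0 1
end th 0.058 w 0.219 d -8.6 x 69.8
```

>>> {"name": "servo_tool", "arguments": {
  "deltas": "-0.08 0 0 0 0 0 1;0 0 0 0 0 0 1;0.03 0 0 0 0 0 1;0.04 0 0 0 0 0 1"
}}

```text
time_s: 29.15
tcp_pos: [0.6004, 0.0639, 0.1695]
eef_rot: [-0.0, 0.706, 0.708, -0.001]
force: [0.4, -2.9, 4.8]
gripper_width: 0.0232
grip_force: 89.7
```

```bash
python3 step.py "-0.08 0 0;0 0 0;0.03 0 0;0.04 0 0" 0 4 5.5 .0738 .12
```

```text
t 29.15 xcmd 69.8 d -1.1 mm | Fz+1.75 6.52 modelN 5.45 | th 0.053 pred 0.025 w 0.114 bias -0.0013 | meas-cmd mm [-0.3  0.2 -0.7] F [ 0.4 -2.9  4.8]
-0.025 0 0.005 0 0 0 1;0.01 0 0 0 0 0 1;0.015 0 0 0 0 0 1;0.01 0 0 0 0 0 1
end th 0.123 w 0.143 d -0.6 x 69.8
```

>>> {"name": "servo_tool", "arguments": {
  "deltas": "0.09 0 0 0 0 0 1;0.015 0 0 0 0 0 1;0.01 0 0 0 0 0 1;0.01 0 0 0 0 0 1"
}}

```text
time_s: 29.7
tcp_pos: [0.6004, 0.0705, 0.1695]
eef_rot: [-0.0, 0.706, 0.708, -0.0]
force: [-0.6, -3.6, 4.2]
gripper_width: 0.0236
grip_force: 89.7
```

```bash
python3 step.py "0.09 0 0;0.015 0 0;0.01 0 0;0.01 0 0" 0 4 5.5 .0738 .16
```

```text
t 29.70 xcmd 69.8 d 5.2 mm | Fz+1.75 5.92 modelN 5.61 | th 0.099 pred 0.080 w 0.005 bias 0.0054 | meas-cmd mm [-0.3  0.6 -0.6] F [-0.6 -3.6  4.2]
-0.12 0 0.005 0 0 0 1;-0.02 0 0 0 0 0 1;0.01 0 0 0 0 0 1;0.015 0 0 0 0 0 1
end th 0.133 w 0.139 d -0.6 x 69.8
```

>>> {"name": "servo_tool", "arguments": {
  "deltas": "-0.075 0 0 0 0 0 1;0 0 0 0 0 0 1;0.01 0 0 0 0 0 1;0.03 0 0 0 0 0 1"
}}

```text
time_s: 30.25
tcp_pos: [0.6004, 0.0688, 0.1695]
eef_rot: [-0.0, 0.706, 0.708, -0.0]
force: [0.1, -1.1, 3.6]
gripper_width: 0.0226
grip_force: 89.7
```

```bash
python3 step.py "-0.075 0 0;0 0 0;0.01 0 0;0.03 0 0" 0 4 5.5 .0738 .18
```

```text
t 30.25 xcmd 69.8 d 3.4 mm | Fz+1.75 5.33 modelN 5.60 | th 0.090 pred 0.112 w -0.023 bias -0.0021 | meas-cmd mm [-0.2  0.6 -0.6] F [ 0.1 -1.1  3.6]
-0.12 0 0.005 0 0 0 1;-0.085 0 0.01 0 0 0 1;0.01 0 0 0 0 0 1;0.03 0 0 0 0 0 1
end th 0.128 w 0.203 d -4.8 x 69.8
```

>>> {"name": "servo_tool", "arguments": {
  "deltas": "-0.1 0 0 0 0 0 1;0 0 0 0 0 0 1;0.02 0 0 0 0 0 1;0.04 0 0 0 0 0 1;0.03 0 0 0 0 0 1"
}}

```text
time_s: 30.92
tcp_pos: [0.6004, 0.068, 0.1695]
eef_rot: [-0.0, 0.706, 0.708, -0.0]
force: [0.1, -3.5, 3.8]
gripper_width: 0.0236
grip_force: 89.7
```

```bash
python3 step.py "-0.1 0 0;0 0 0;0.02 0 0;0.04 0 0;0.03 0 0" 0 4 5.5 .0738 .18
```

```text
t 30.93 xcmd 69.8 d 2.9 mm | Fz+1.75 5.50 modelN 5.58 | th 0.116 pred 0.110 w 0.052 bias -0.0004 | meas-cmd mm [-0.2  0.4 -0.7] F [ 0.1 -3.5  3.8]
-0.09 0 0.005 0 0 0 1;0.005 0 0 0 0 0 1;0.01 0 0 0 0 0 1;0.015 0 -0.005 0 0 0 1
end th 0.167 w 0.143 d -0.1 x 69.8
```

>>> {"name": "servo_tool", "arguments": {
  "deltas": "-0.04 0 0 0 0 0 1;0 0 0 0 0 0 1;0.01 0 0 0 0 0 1;0.01 0 0 0 0 0 1;0.01 0 0 0 0 0 1"
}}

```text
time_s: 31.6
tcp_pos: [0.6004, 0.0677, 0.1695]
eef_rot: [-0.0, 0.706, 0.708, -0.0]
force: [0.7, -2.8, 4.6]
gripper_width: 0.0238
grip_force: 89.7
```

```bash
python3 step.py "-0.04 0 0;0 0 0;0.01 0 0;0.01 0 0;0.01 0 0" 0 4 5.5 .0738 .19
```

```text
t 31.60 xcmd 69.8 d 2.4 mm | Fz+1.75 6.40 modelN 5.61 | th 0.180 pred 0.159 w 0.123 bias 0.0054 | meas-cmd mm [-0.2  0.5 -0.6] F [ 0.7 -2.8  4.6]
0.1 0 -0.025 0 0 0 1;-0.04 0 0.01 0 0 0 1;-0.005 0 0 0 0 0 1;0 0 0 0 0 0 1
end th 0.188 w 0.002 d 5.2 x 69.8
```

>>> {"name": "servo_tool", "arguments": {
  "deltas": "0.05 0 0 0 0 0 1;0 0 0 0 0 0 1;-0.05 0 0 0 0 0 1;0 0 0 0 0 0 1"
}}

```text
time_s: 32.15
tcp_pos: [0.6004, 0.068, 0.1695]
eef_rot: [-0.001, 0.706, 0.708, 0.0]
force: [0.1, -1.3, 3.8]
gripper_width: 0.0231
grip_force: 89.7
```

```bash
python3 step.py "0.05 0 0;0 0 0;-0.05 0 0;0 0 0" 0 4 5.5 .0738 .19
```

```text
t 32.15 xcmd 69.8 d 2.4 mm | Fz+1.75 5.56 modelN 5.64 | th 0.193 pred 0.190 w 0.000 bias 0.0064 | meas-cmd mm [-0.3  0.8 -0.6] F [ 0.1 -1.3  3.8]
0.07 0 -0.02 0 0 0 1;0 0 0 0 0 0 1;0 0 0 0 0 0 1;0 0 0 0 0 0 1
end th 0.190 w -0.001 d 5.9 x 69.8
```

>>> {"name": "servo_tool", "arguments": {
  "deltas": "0 0 -0.1 0 0 0 1;0 0 -0.15 0 0 0 1;0 0 -0.25 0 0 0 1;0 0 -0.5 0 0 0 1;0 0 -0.5 0 0 0 1;-0.5 -0.2 0 0 0 0 1;-0.8 -0.3 0 0 0 0 1;-0.9 -0.35 0 0 0 0 1"
}}

```text
time_s: 33.2
tcp_pos: [0.5578, -0.0427, 0.2447]
eef_rot: [-0.001, 0.706, 0.709, -0.0]
force: [0.6, -0.7, -1.8]
gripper_width: 0.0232
grip_force: 89.2
```

>>> {"name": "servo_tool", "arguments": {
  "deltas": "-0.9 -0.35 0 0 0 0 1;-0.9 -0.35 0 0 0 0 1;-0.9 -0.35 0 0 0 0 1;-0.9 -0.35 0 0 0 0 1;-0.8 -0.3 0 0 0 0 1;-0.5 -0.2 0 0 0 0 1;0 0 0 0 0 0 1;0 0 0 0 0 0 1"
}}

```text
time_s: 34.2
tcp_pos: [0.4642, -0.287, 0.2447]
eef_rot: [-0.001, 0.706, 0.708, 0.0]
force: [-0.1, -0.2, -2.0]
gripper_width: 0.0232
grip_force: 89.2
```

Run:
```python
from h import *
import pickle
corr((.4616,-.2886,.1600)); print(tilt())
r=cam('wrist'); save('w4',r[0]); pickle.dump(r,open('w4.pkl','wb'))
im,d,p,T=cam('top'); C=cloud(d,p,T)
```

```text
t 34.2 tcp [ 0.4642 -0.287   0.2447] F [-0.11 -0.16 -2.01] rot corr units [-0.006 -0.007  0.018] j6 1.014 grip 89.2
shift units [-0.034 -0.05   1.694]
(array([0.19303032, 0.19308312]), [194, 213, 189, 206], array([0.05726239, 0.05727786]))
```

View pics/w4.png

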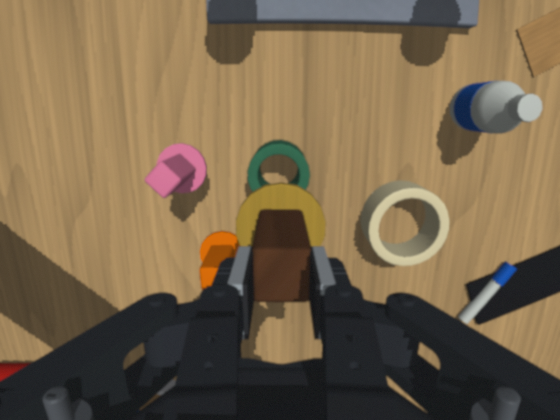

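Wrist view: empty green stand at (278,173), in line with the burnisher axis (column 281). The form leans still at (0.193). I'll lower the burnisher in.

>>> {"name": "servo_tool", "arguments": {
  "deltas": "-0.03 -0.05 0.2 0 0 0 1;0 0 0.4 0 0 0 1;0 0 0.4 0 0 0 1;0 0 0.4 0 0 0 1;0 0 0.3 0 0 0 1;0 0 0.3 0 0 0 1;0 0 0.2 0 0 0 1;0 0 0.2 0 0 0 1"
}}

```text
time_s: 35.35
tcp_pos: [0.4614, -0.2891, 0.1241]
eef_rot: [-0.0, 0.706, 0.708, -0.0]
force: [0.1, -0.4, -2.0]
gripper_width: 0.0228
grip_force: 89.2
```

>>> {"name": "servo_tool", "arguments": {
  "deltas": "0 0 0.2 0 0 0 1;0 0 0.2 0 0 0 1;0 0 0.2 0 0 0 1;0 0 0.15 0 0 0 1;0 0 0.1 0 0 0 1;0 0 0 0 0 0 1"
}}

```text
time_s: 36.1
tcp_pos: [0.4612, -0.2889, 0.0817]
eef_rot: [-0.001, 0.706, 0.708, -0.0]
force: [0.6, -1.0, -0.4]
gripper_width: 0.0235
grip_force: 89.2
```

>>> {"name": "servo_tool", "arguments": {
  "deltas": "0 0 0.02 0 0 0 1;0 0 0.02 0 0 0 1;0 0 0 0 0 0 1"
}}

```text
time_s: 36.48
tcp_pos: [0.4613, -0.289, 0.0801]
eef_rot: [-0.0, 0.706, 0.708, -0.0]
force: [-0.8, -0.3, -2.7]
gripper_width: 0.0231
grip_force: 89.2
```

>>> {"name": "servo_tool", "arguments": {
  "deltas": "0 0 0.02 0 0 0 1;0 0 0.01 0 0 0 1;0 0 0 0 0 0 1;0 0 0 0 0 0 1"
}}

```text
time_s: 36.98
tcp_pos: [0.4613, -0.2891, 0.0788]
eef_rot: [-0.0, 0.706, 0.708, -0.0]
force: [-0.4, 0.5, 1.5]
gripper_width: 0.0231
grip_force: 89.5
```

Seated. I'll open part way and retreat upwards.

>>> {"name": "servo_tool", "arguments": {
  "deltas": "0 0 0 0 0 0 0.5;0 0 0 0 0 0 0.4;0 0 0 0 0 0 0.4;0 0 0 0 0 0 0.4;0 0 -0.2 0 0 0 0.4;0 0 -0.4 0 0 0 0.4;0 0 -0.6 0 0 0 0.4;0 0 -0.8 0 0 0 0.4"
}}

```text
time_s: 37.98
tcp_pos: [0.461, -0.2888, 0.1795]
eef_rot: [-0.001, 0.706, 0.708, -0.0]
force: [0.6, 0.3, -0.2]
gripper_width: 0.0515
grip_force: 0.0
```

>>> {"name": "servo_tool", "arguments": {
  "deltas": "0 0 -0.8 0 0 0 0.4;-0.7 -0.7 -0.2 0 0 0 0.4;-0.7 -0.7 0 0 0 0 0.4;0 0 0 0 0 0 0.4;0 0 0 0 0 0 0.4"
}}

```text
time_s: 38.6
tcp_pos: [0.3917, -0.3592, 0.229]
eef_rot: [-0.0, 0.706, 0.708, -0.0]
force: [0.0, 0.0, -0.6]
gripper_width: 0.0514
grip_force: 0.0
```

Run:
```python
from h import *
s=corr(); print(tilt()); 
t=cam('top'); print(topface(*t,.11,.14,(.461,-.289),.04)[:4])
sc=cam('scene'); print(topface(*sc,.11,.14,(.461,-.289),.04)[:4]); save('sc_end',sc[0])
```

```text
t 38.6 tcp [ 0.3917 -0.3592  0.229 ] F [ 0.04  0.02 -0.59] rot corr units [-0.003 -0.002  0.014] j6 0.827 grip 0.0
(array([0.19199383, 0.19252982]), [191, 211, 186, 209], array([0.05695872, 0.05711576]))
(85, array([ 0.46069084, -0.28678964,  0.12180791]), np.float64(0.12227533431688808), ((460.5638732910156, -287.4349670410156), (25.332656860351562, 24.253067016601562), 89.37115478515625))
(113, array([ 0.46820134, -0.28815754,  0.12080323]), np.float64(0.122759427803672), ((464.1991882324219, -289.24188232421875), (30.707334518432617, 25.239168167114258), 0.013114208355545998))
```

View pics/sc_end.png

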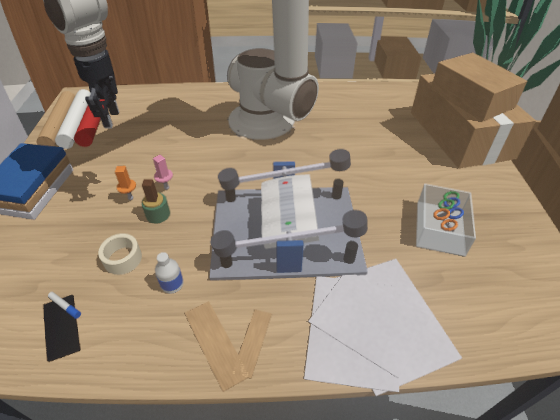

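The burnisher hangs in its stand at (151,200), the form rests on its original stop, and the lookalikes, glue, tape and tub are where they were. Handing in.

```bash
python3 -c "
from plant import manip
print(manip.job_done())"
```

```text
the job is handed in; nothing more can be done
None
```

I levelled the form, rubbed the strip from red to green in about 11.5 s, and held on green about 3.5 s; measured force was about 5–7 N. Tilt stayed within about 0.10 rad, close to the 0.11 limit mid-stroke. I lowered the form gently onto its stop, hung the burnisher back and handed in at 38.7 s (no verdict shown).

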